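# Gauge the rounded corner and the cove of an oak rail

### The arm

A 6-joint arm with a two-finger parallel gripper is mounted at the origin on the work surface. World frame = base frame: x ahead of the robot, y to its left, z up, the work surface at z = 0. Lengths are in m, angles in rad, forces in N, time in s.
With the tool pointing down it reaches from about 0.35 to 0.775 m from the base axis. Payload 7.3 kg.
Tool frame: the origin (TCP) lies at the very end of the fingers, on their centre line; the grasp point (between the pads) lies 19 mm behind it; x points along the fingers, y is the direction in which the jaws open and shut, and the axes are right-handed (so a half turn about x gives the same grasp; the last joint's range is limited). The gripper opens to 92 mm and grips with 3 to 60 N. Pads are 19 mm wide; open, the fingers measure 130 mm over their backs; the gripper's body (75 mm by 190 mm) begins 47 mm behind the grasp point.
Start: joints at [1.045, 0.342, 1.524, -0, 1.275, -0.146], TCP at [0.195, 0.488, 0.227] pointing down, gripper open.
Joint ranges: [-2.53, 2.53], [-0.77, 2.02], [0.04, 2.7], [-1, 4.14], [0.28, 2.66], [-3.11, 3.11]. Speed limits (rad/s): [2.57, 2.57, 3.14, 3.14, 3.14, 3.14].

### API

Orientations are given as [roll, pitch, yaw] about the fixed x, y, z axes, in that order (R = Rz(yaw) Ry(pitch) Rx(roll)).
In Python, from cell import robot gives the robot as it stands.
- The arm moves only by the tool play_rows, never from a script. Its argument "moves" is a list that holds one entry, the list of rows, each a list of 5 numbers: the shift along the tool's x, y, z in m, then the turn about the tool's x in degrees, then the opening, from -1 (shut) to 1 (fully open), so that 0 is half open. A call has exactly 10 rows; each row shifts and turns the pose as measured when the row begins, along the tool's axes as they then stand; what a row does not reach is not made up. A row lasts 1/10 s, in which the tool goes at most 50 mm and 8.59 degrees, less where a joint would pass 70% of its speed; a pose out of reach is approached as far as the arm can. A call with a gripper value outside its range is refused whole. The fingers move at their own pace and stop on an object; "grip_force" is the grip in N (left out, the last holds). Time passes only in rows, so rows that do not move let the fingers close, or fill a call up. It gives the time, the measured TCP pose, the force and the opening at its end, in the units of the state.
- robot.observe(): the state, without advancing time (a new reading comes with each control period).
- robot.read_camera(name): name is "scene" or "top" or "wrist"; returns the picture (420x560x3 uint8, red, green, blue); there is no depth.
- robot.get_calibration(name): a dict with "mtx" (3x3 intrinsics, pixels), "view" (4x4, takes a point from world to camera coordinates). Camera axes: x right, y up, looking along -z (the intrinsics and any distortion apply to the point x, -y, -z); pixel columns grow to the right and rows downward; lengths in m; the calibration is good to about 2 mm. A picture is of the moment at which its call begins: read the wrist's pose just before it. get_calibration takes no time and is no camera call; for the wrist camera it gives the pose at the moment of the call.
- robot.hand_in(): hands the job in, once; it reports no verdict.
Trained networks look in the newest picture that a camera, given by its name, has taken for a name from the list of things; names that differ only in an ending like _2 or _b are one class to them, and where a whole thing is asked for, a point or a joint stands for the part that bears it (a point fixed in the world has none). Each returns a list of dicts, best first, with "score" (0 to 1); they miss things now and then, are a little off and sometimes report something else, mostly with a low value. They report only what shows in the picture. A call takes as long as a camera call. They do not tell look-alikes from the thing itself.
- robot.spot_in(camera, label): "point" ([column, row] in pixels, amid what is visible of it).
The state is a dict: "time": time; "qpos": joint angles; "qvel": joint speeds; "joint_efforts": joint torques, N m; "tool_pos": TCP position; "tool_rot": TCP orientation; "contact_force": force on the tool from outside, world axes, zero at the start; "torque": the same for the moment, N m; "opening": finger opening in m.
Only numpy, scipy, OpenCV 4.12 (cv2) and the standard library are available. Lean on these libraries where they do the work, as an engineer would, in place of code of your own. Each camera call takes 0.05 s, during which the arm holds its last target.

### The job

Find the steel radius leaf that fits the oak rail on the table. The rail is loose on its screws: push the leaf's hollow notch onto the rail's rounded outside corner, flat on the table, until the rail comes up firm and the leaf sits fully home without rocking, and keep it pressed for a second with a light steady push (5 to 10 N; at 15 N the oak dents). Then press the same leaf's rounded corner into the rail's inside cove in the same way, and leave it lying there, seated. Do not disturb the other things on the table.

Things in the scene. Friction and masses are not known exactly. Their poses are not given: they have to be found in the camera images.
- leaf_small: Steel gauge leaf, smallest radius (8 mm), lying flat: 70 x 70 x 6 mm, 180 g. Origin: centre of the square, underside; z up. Corner +x +y has a 30 x 30 mm notch (free where x > 5, y > 5 mm), its inner corner hollowed to radius 8; corner +x -y is rounded to radius 8; others square. Upright black grip tab 12 (x) by 36 (y) mm at x -5, y -5 mm, top 48 mm above the table.
- leaf_mid: Steel gauge leaf, middle radius (15 mm), lying flat: 70 x 70 x 6 mm, 180 g. Origin: centre of the square, underside; z up. Corner +x +y has a 30 x 30 mm notch (free where x > 5, y > 5 mm), its inner corner hollowed to radius 15; corner +x -y is rounded to radius 15; others square. Upright black grip tab 12 (x) by 36 (y) mm at x -5, y -5 mm, top 48 mm above the table.
- leaf_large: Steel gauge leaf, largest radius (22 mm), lying flat: 70 x 70 x 6 mm, 180 g. Origin: centre of the square, underside; z up. Corner +x +y has a 30 x 30 mm notch (free where x > 5, y > 5 mm), its inner corner hollowed to radius 22; corner +x -y is rounded to radius 22; others square. Upright black grip tab 12 (x) by 36 (y) mm at x -5, y -5 mm, top 48 mm above the table.
- leaf_mid_notch (a point): Centre of the 15 mm concave arc of leaf_mid's notch, at (20, 20, 3) mm in the leaf's frame.
- leaf_mid_nose (a point): Centre of the 15 mm convex arc of leaf_mid's rounded corner, at (20, -20, 3) mm in the leaf's frame.
- rail: White oak rail, 14 mm high, flat on the table; loose on 2 screws (heads 19 mm up), it shifts along its x and y at 1 N each, then stops firm after an unknown way, at most 20 mm. Origin on table, z up. Fills x 0 to 70, y -120 to 120 mm, plus a step: x -50 to 0, y -120 to -40. Outside corner (-50, -120) is rounded, radius 15; inside corner (0, -40) is a cove, radius 15; other faces straight. Dents at 15 N.
- rail_outer (a point): Centre of the rail's 15 mm outside corner arc, at (-35, -105, 3) mm in the rail's frame. The leaf, its x and y parallel to the rail's, is pushed towards rail +x and +y to close its notch on this corner; seated, its notch centre lies here and its origin at (-55, -125) mm.
- rail_inner (a point): Centre of the rail's 15 mm cove arc, at (-15, -25, 3) mm in the rail's frame. The leaf, its x and y parallel to the rail's, is pushed towards rail +x and -y to fill the cove; seated, its rounded corner's arc centre lies here and its origin at (-35, -5) mm.
- vase: Empty white ceramic bud vase, 60 mm wide, 120 mm high, bystander; origin under its centre.
- teleconverter: Aluminium teleconverter, a short tube 64 mm across and 34 mm high, bystander; origin under its centre.
- mount_cap: Steel lens mount cap, disc 62 mm across and 10 mm high, bystander; origin under its centre.
- filter_ring: Thin aluminium ring 58 mm across and 8 mm high, bystander; origin under its centre.
- driver: Small grey-handled screwdriver 150 mm long lying on the table near the robot, bystander; origin under its middle, along its x axis.
Things that resemble listed ones, but are neither listed nor needed, are in the scene too. Leave any purple or turquoise look-alike of the leaf_mid alone.

How it is judged:
On the way, in this order (a step that is already met when the one before it is completed fails the run):
1. the middle leaf's notch is fully home on the rail's outside corner, flat, square to the rail, and pressed against it lightly (over 4 N) for 0.5 s (horizontal distance between leaf_mid_notch and rail_outer below 0.0017 m and angle between the x axis of leaf_mid and the x axis of rail, either way round below 0.035 rad and angle between leaf_mid's own z axis and vertical below 0.05 rad and height (world z) of leaf_mid below 0.004 m and contact force between leaf_mid and rail above 4 N), for 0.5 s.
2. the same leaf's rounded corner is fully home in the cove, flat, square, and pressed against the rail lightly (over 4 N) for 0.5 s (horizontal distance between leaf_mid_nose and rail_inner below 0.0017 m and angle between the x axis of leaf_mid and the x axis of rail, either way round below 0.035 rad and angle between leaf_mid's own z axis and vertical below 0.05 rad and height (world z) of leaf_mid below 0.004 m and contact force between leaf_mid and rail above 4 N), for 0.5 s.
At the end, for the whole second after the job is handed in: The 15 mm leaf lies flat on the table, released and at rest, its rounded corner seated in the rail's cove: arc centres within 2.5 mm (1.7 mm while pressed), square to the rail within 2 degrees (horizontal distance between leaf_mid_nose and rail_inner below 0.0025 m and angle between the x axis of leaf_mid and the x axis of rail, either way round below 0.035 rad and angle between leaf_mid's own z axis and vertical below 0.05 rad and height (world z) of leaf_mid below 0.004 m and linear speed of leaf_mid below 0.01 m/s); the robot touches nothing.
It fails at once if the rail is pressed with more than 15 N (contact force between rail and anything else above 15 N).
It fails at once if a bystander (vase, teleconverter, mount cap, ring, screwdriver) is moved more than 30 mm (distance of any of vase, teleconverter, mount_cap, filter_ring, driver from where it was at the start of the episode above 0.03 m).
It fails at once if the vase is tipped (angle between vase's own z axis and vertical above 0.4 rad).
It also fails if it takes over 72 s, if anything falls off the work surface, if the arm or the gripper's body presses on something with over 40 N, if the wrist force passes 120 N, or if a joint passes its speed limit or range.

## Working session

There is one attempt and no reset: what is moved stays moved. The work goes in short steps, Python scripts to look and compute and a tool call to move; the robot and the scene stay as the last step left them, time stands still between calls to the robot, and variables do not carry over. Pictures are saved under pics/ and viewed, and the job is handed in when it is done.

Besides the shell and the picture viewer there is one more tool, called after "Emit:" as name(argument=value, ...) on one line, values as JSON. play_rows: Moves the arm, as the interface text tells. Its arguments: {"type":"object","properties":{"moves":{"type":"array"},"grip_force":{"type":"number"}},"required":["moves"]}

```bash
ls -la; mkdir -p pics
python3 - <<'E'
from cell import robot
import cv2, numpy as np
np.set_printoptions(precision=4,suppress=True)
print(robot.observe())
for n in ["scene","top","wrist"]:
    im=robot.read_camera(n); cv2.imwrite(f"pics/{n}0.png",im[:,:,::-1])
    c=robot.get_calibration(n); print(n,c)
E
```

```text
total 12
drwxr-xr-x  3 agent agent 4096 Dec  7 15:04 .
drwxr-xr-x 23 root  root  4096 Dec  7 15:04 ..
drwxr-xr-x  2 agent agent 4096 Dec  7 15:04 pics
{'time': 0.0, 'qpos': array([ 1.045 ,  0.3427,  1.525 , -0.    ,  1.2754, -0.146 ]), 'qvel': array([ 0.0002, -0.0002, -0.0007, -0.0015,  0.    ,  0.0018]), 'joint_efforts': array([  0.001 , -43.1235, -24.4227,   0.0719,   0.0558,  -0.0001]), 'tool_pos': array([0.1944, 0.4872, 0.226 ]), 'tool_rot': array([-1.711 ,  1.5692, -2.0908]), 'contact_force': array([ 0.2712,  0.3553, -0.2881]), 'torque': array([ 0.0044, -0.0237, -0.0105]), 'opening': 0.09159365894459066}
scene {'mtx': array([[398.9119,   0.    , 286.2309],
       [  0.    , 398.9119, 212.4735],
       [  0.    ,   0.    ,   1.    ]]), 'view': array([[ 0.2087,  0.9778,  0.0208, -0.1461],
       [-0.6016,  0.1115,  0.791 ,  0.2915],
       [ 0.7711, -0.1776,  0.6115, -1.3966],
       [ 0.    ,  0.    ,  0.    ,  1.    ]])}
top {'mtx': array([[407.0427,   0.    , 278.6676],
       [  0.    , 407.0427, 213.1854],
       [  0.    ,   0.    ,   1.    ]]), 'view': array([[ 0.0214, -0.9998,  0.0062,  0.0214],
       [ 0.9946,  0.0219,  0.1017, -0.5629],
       [-0.1018,  0.004 ,  0.9948, -1.0167],
       [ 0.    ,  0.    ,  0.    ,  1.    ]])}
wrist {'mtx': array([[339.4703,   0.    , 285.6341],
       [  0.    , 339.4703, 212.3764],
       [  0.    ,   0.    ,   1.    ]]), 'view': array([[ 0.3715,  0.9285, -0.0014, -0.5242],
       [-0.8971,  0.3585, -0.2582,  0.0314],
       [-0.2393,  0.0971,  0.9661, -0.3893],
       [ 0.    ,  0.    ,  0.    ,  1.    ]])}
```

View pics/top0.png

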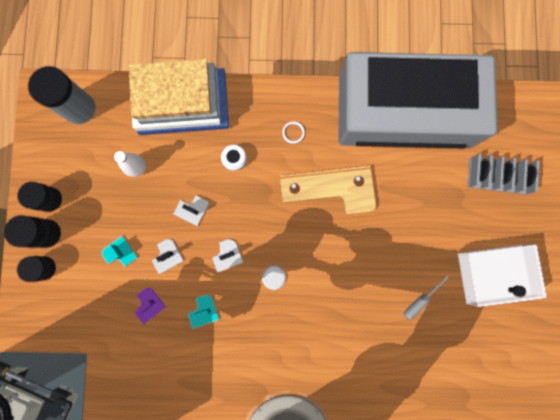

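View pics/scene0.png

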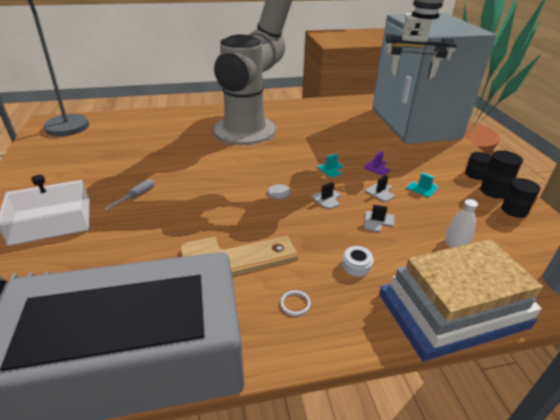

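View pics/wrist0.png

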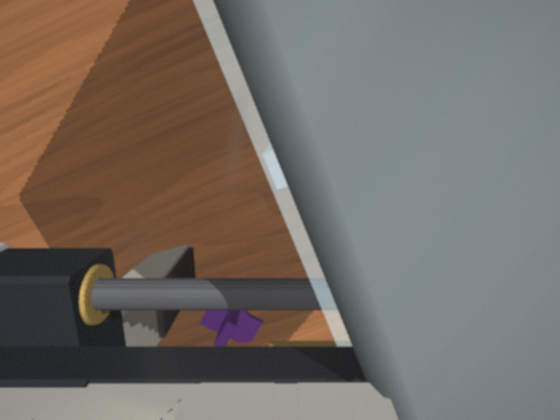

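Run:
```python
import cv2
t=cv2.imread("pics/top0.png"); s=cv2.imread("pics/scene0.png")
cv2.imwrite("pics/c1.png",cv2.resize(t[180:340,90:290],None,fx=4,fy=3.75,interpolation=cv2.INTER_CUBIC)[:600])
cv2.imwrite("pics/c2.png",cv2.resize(s[140:250,250:450],None,fx=4,fy=4,interpolation=cv2.INTER_CUBIC))
cv2.imwrite("pics/c3.png",cv2.resize(t[150:225,270:390],None,fx=6,fy=6,interpolation=cv2.INTER_CUBIC))
```

```text
(no output)
```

View pics/c1.png

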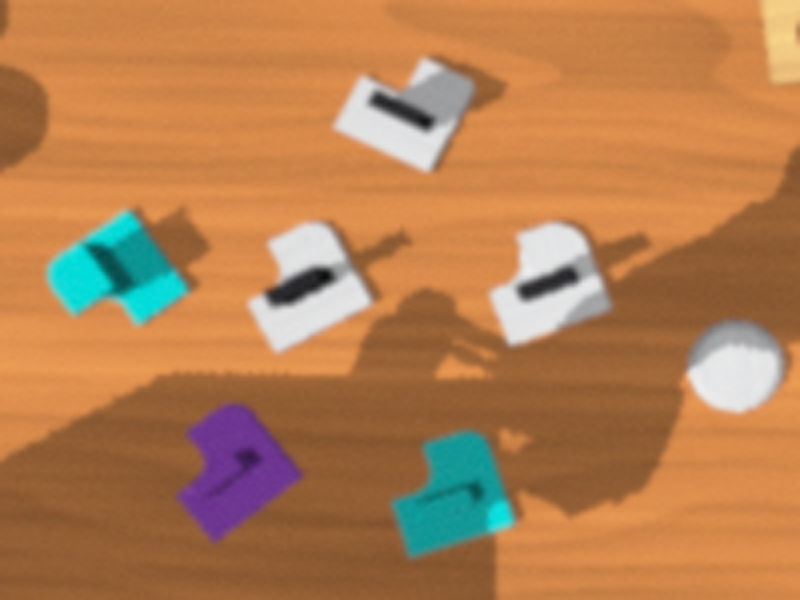

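View pics/c2.png

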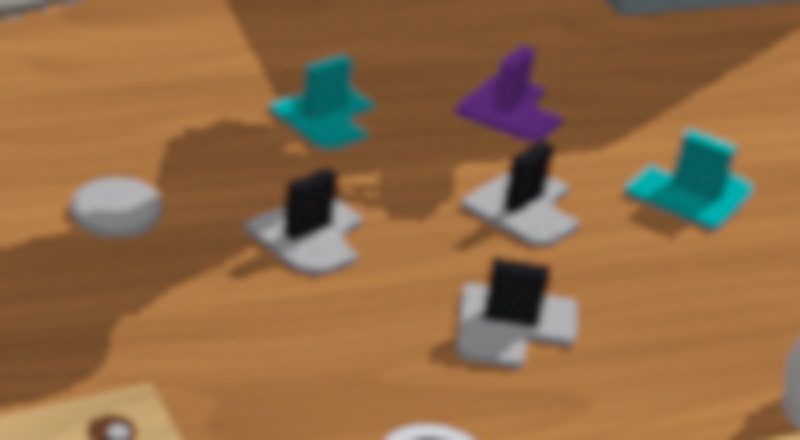

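View pics/c3.png

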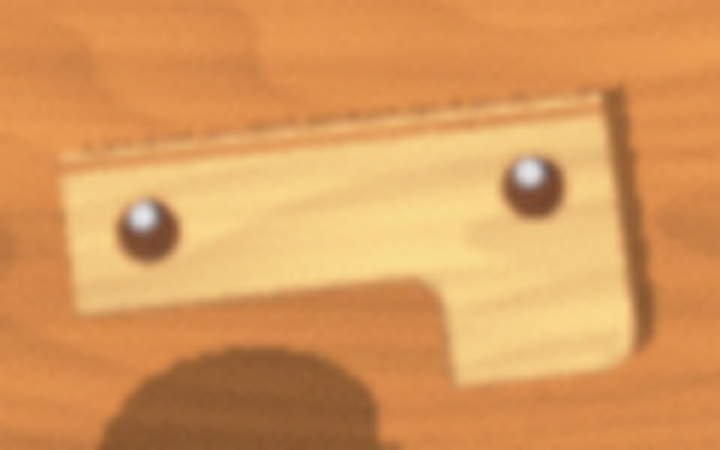

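```bash
cat > h.py <<'E'
import numpy as np, cv2
from scipy.spatial.transform import Rotation as Ro
from scipy.optimize import least_squares
from cell import robot
np.set_printoptions(precision=4,suppress=True)
def cal(n):
    c=robot.get_calibration(n); return np.array(c["mtx"]),np.array(c["view"])
def proj(P,K,V):
    P=np.atleast_2d(P); p=P@V[:3,:3].T+V[:3,3]; p=p*[1,-1,-1]; q=p@K.T; return q[:,:2]/q[:,2:]
def unproj(uv,z,K,V):
    uv=np.atleast_2d(uv).astype(float); d=np.c_[uv,np.ones(len(uv))]@np.linalg.inv(K).T*[1,-1,-1]
    R=V[:3,:3]; C=-R.T@V[:3,3]; d=d@R; s=(z-C[2])/d[:,2]; return C+d*s[:,None]
def tool():
    o=robot.observe(); R=Ro.from_euler('xyz',o["tool_rot"]).as_matrix(); return o,np.array(o["tool_pos"]),R
def arc(c,r,a0,a1,n=10):
    a=np.radians(np.linspace(a0,a1,n)); return np.c_[c[0]+r*np.cos(a),c[1]+r*np.sin(a)]
def leaf(r):  # mm outline ccw
    return np.vstack([[-35,-35],arc((35-r,-35+r),r,-90,0),[35,5],arc((5+r,5+r),r,270,180),[5,35],[-35,35]])/1e3
def rail():
    return np.vstack([arc((-35,-105),15,180,270),[70,-120],[70,120],[0,120],arc((-15,-25),15,0,-90),[-50,-40]])/1e3
def place(pts,x,y,th,z):
    c,s=np.cos(th),np.sin(th); return np.c_[pts@np.array([[c,s],[-s,c]])+[x,y],np.full(len(pts),z)]
E
python3 - <<'E'
from h import *
o,p,R=tool(); print(p);print(R)
K,V=cal("wrist"); Rc=V[:3,:3].T; C=-Rc@V[:3,3]
print("cam in tool",R.T@(C-p)); print("cam axes in tool\n",R.T@Rc)
K,V=cal("top")
for n,uv in dict(small=(191,210),left=(167,257),right=(228,256),purple=(149,305),tealR=(204,312),tealL=(119,251),rail=(330,190),cove=(344,197),outer=(375,212),cap=(274,278),tc=(233,157),ring=(293,132),vase=(133,165)).items(): print(n,unproj(uv,0.006,K,V)[0])
for l in ["leaf_small","leaf_mid","leaf_large","rail"]:
    print(l,[(np.round(d["point"]),round(d["score"],2)) for d in robot.spot_in("top",l)])
E
```

```text
[0.1945 0.4874 0.2262]
[[-0.0006  0.3707  0.9287]
 [-0.0009  0.9287 -0.3707]
 [-1.     -0.0011 -0.0002]]
cam in tool [-0.1572 -0.0001 -0.0697]
cam axes in tool
 [[ 0.0003  0.2584 -0.966 ]
 [ 1.      0.0007  0.0005]
 [ 0.0008 -0.966  -0.2584]]
small [0.5679 0.2636 0.006 ]
left [0.4441 0.3203 0.006 ]
right [0.4501 0.1625 0.006 ]
purple [0.321  0.3603 0.006 ]
tealR [0.3064 0.219  0.006 ]
tealL [0.4569 0.4453 0.006 ]
rail [ 0.6291 -0.1007  0.006 ]
cove [ 0.6113 -0.1378  0.006 ]
outer [ 0.5733 -0.2196  0.006 ]
cap [0.3961 0.042  0.006 ]
tc [0.7121 0.1582 0.006 ]
ring [ 0.784  -0.0002  0.006 ]
vase [0.6844 0.4222 0.006 ]
leaf_small [(array([193., 211.]), 0.67)]
leaf_mid [(array([121., 253.]), 0.98), (array([167., 257.]), 0.95), (array([205., 312.]), 0.72), (array([152., 306.]), 0.59)]
leaf_large [(array([227., 261.]), 0.81)]
rail [(array([340., 186.]), 0.96)]
```

```bash
cat >> h.py <<'E'
def yaw(R): # angle of tool y in world
    return np.degrees(np.arctan2(R[1,1],R[0,1]))
def plan(target,yaw_t,n=10):
    o,p,R=tool(); y0=yaw(R); d=(yaw_t-y0+180)%360-180
    print("from",p,"yaw",round(y0,2),"turn/row",round(-d/n,2))
    st=(np.array(target)-p)/n
    for i in range(n):
        a=np.radians(y0+d*i/n); Y=np.array([np.cos(a),np.sin(a),0]); Z=np.array([np.sin(a),-np.cos(a),0])
        print("[%.4f,%.4f,%.4f,%.2f]"%(-st[2],st@Y,st@Z,-d/n))
E
python3 - <<'E'
from h import *
plan([0.44,0.315,0.20],25)
E
```

```text
from [0.1946 0.4875 0.2266] yaw 68.24 turn/row 4.32
[0.0027,-0.0069,0.0292,4.32]
[0.0027,-0.0047,0.0296,4.32]
[0.0027,-0.0025,0.0299,4.32]
[0.0027,-0.0002,0.0300,4.32]
[0.0027,0.0021,0.0299,4.32]
[0.0027,0.0043,0.0297,4.32]
[0.0027,0.0065,0.0293,4.32]
[0.0027,0.0087,0.0287,4.32]
[0.0027,0.0109,0.0280,4.32]
[0.0027,0.0129,0.0271,4.32]
```

Possible look-alikes of leaf_mid in the top picture: grey (191,210), sharp corners, so the small leaf; grey (228,256), very round, so the large leaf; grey (167,257), the likely middle leaf; teal (119,251) and (204,312); purple (149,305). I choose grey (167,257) and will check it close up with the wrist camera.

Emit:
play_rows(moves=[[[0.0027,-0.007,0.029,4.3,1],[0.0027,-0.005,0.0296,4.3,1],[0.0027,-0.0025,0.03,4.3,1],[0.0027,0,0.03,4.3,1],[0.0027,0.002,0.03,4.3,1],[0.0027,0.0043,0.03,4.3,1],[0.0027,0.0065,0.0293,4.3,1],[0.0027,0.0087,0.0287,4.3,1],[0.0027,0.011,0.028,4.3,1],[0.0027,0.013,0.027,4.3,1]]])

```text
time: 1.35
tool_pos: [0.4448, 0.3084, 0.1988]
tool_rot: [2.644, 1.569, 1.491]
contact_force: [-0.3, 0.7, -0.1]
opening: 0.0918
```

Run:
```python
from h import *
o,p,R=tool(); print(o["time"],p,yaw(R),R[:,0])
im=robot.read_camera("wrist"); cv2.imwrite("pics/w1.png",im[:,:,::-1])
K,V=cal("wrist"); np.savez("w1.npz",im=im,K=K,V=V)
o,p,R=tool(); print(p,o["qpos"])
```

```text
1.35 [0.4448 0.3084 0.1988] 23.956121404115503 [ 0.0002  0.002  -1.    ]
[0.4483 0.3057 0.1982] [ 0.4577  0.3971  1.5225 -0.0007  1.22    0.0462]
```

View pics/w1.png

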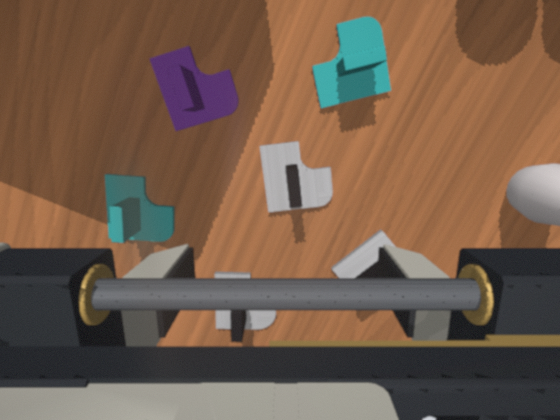

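```bash
cat >> h.py <<'E'
def snap(name,tag):
    K,V=cal(name); im=robot.read_camera(name); cv2.imwrite(f"pics/{tag}.png",im[:,:,::-1]); np.savez(f"{tag}.npz",im=im,K=K,V=V); return im,K,V
def fitmask(outl,hz,x0,mask_fun,im,K,V,s=4,pad=12,free=(1,1,1)):
    """fit extruded prism silhouette (z 0..hz) to soft mask; x0=(x,y,th)"""
    def ren(x):
        a=proj(place(outl,*x,hz),K,V); b=proj(place(outl,*x,0.0),K,V)
        u0,v0=ren.o; sz=ren.sz
        m=np.zeros((sz[1]*s,sz[0]*s),np.uint8)
        for q in (a,b): cv2.fillPoly(m,[np.round(((q-[u0,v0]+.5)*s-.5)*16).astype(np.int32)],255,shift=4)
        n=len(a)
        for i in range(n):
            j=(i+1)%n; q=np.array([a[i],a[j],b[j],b[i]]); cv2.fillConvexPoly(m,np.round(((q-[u0,v0]+.5)*s-.5)*16).astype(np.int32),255,shift=4)
        return cv2.resize(m,sz,interpolation=cv2.INTER_AREA)/255.
    q=np.vstack([proj(place(outl,*x0,z),K,V) for z in (0,hz)])
    o=np.floor(q.min(0)).astype(int)-pad; e=np.ceil(q.max(0)).astype(int)+pad
    o=np.maximum(o,0); e=np.minimum(e,[im.shape[1],im.shape[0]])
    ren.o=o; ren.sz=(int(e[0]-o[0]),int(e[1]-o[1]))
    M=mask_fun(im)[o[1]:e[1],o[0]:e[0]].astype(float)
    W=~np.isnan(M); M0=np.nan_to_num(M)
    B=lambda a:cv2.GaussianBlur(a,(0,0),1.2)
    Mb=B(M0)
    f=lambda x:(W*(B(ren(x))-Mb)).ravel()
    from scipy.optimize import minimize
    cost=lambda p:(f([x0[0]+p[0]*1e-3,x0[1]+p[1]*1e-3,x0[2]+p[2]*1e-2])**2).sum()
    best=minimize(cost,[0,0,0],method="Nelder-Mead",options=dict(initial_simplex=[[0,0,0],[6,0,0],[0,6,0],[0,0,12]],xatol=.01,fatol=1e-3,maxiter=300))
    best=minimize(cost,best.x,method="Nelder-Mead",options=dict(initial_simplex=[best.x,best.x+[1,0,0],best.x+[0,1,0],best.x+[0,0,2]],xatol=.01,fatol=1e-4,maxiter=300))
    p=best.x; return np.array([x0[0]+p[0]*1e-3,x0[1]+p[1]*1e-3,x0[2]+p[2]*1e-2]),best.fun
def greymask(im):
    h=cv2.cvtColor(im,cv2.COLOR_RGB2HSV); return ((h[...,1]<60)).astype(float)
def draw(im,outl,x,hz,K,V,tag,crop=None,f=4):
    out=cv2.resize(im[:,:,::-1].copy(),None,fx=f,fy=f,interpolation=cv2.INTER_CUBIC)
    for z in (0,hz):
        q=proj(place(outl,*x,z),K,V); cv2.polylines(out,[np.round(((q+.5)*f-.5)*16).astype(np.int32)],True,(0,0,255) if z else (255,0,0),1,shift=4)
    if crop: out=out[crop[1]*f:crop[3]*f,crop[0]*f:crop[2]*f]
    cv2.imwrite(f"pics/{tag}.png",out)
E
python3 - <<'E'
from h import *
im,K,V=snap("wrist","w2"); o,p,R=tool(); print(p,yaw(R),o["time"])
h=cv2.cvtColor(im,cv2.COLOR_RGB2HSV)
print(unproj([295,178],.006,K,V))
print(h[140:215:6,292,1]); print(h[180,250:345:5,1])
for r in (8,15,22):
    x,c=fitmask(leaf(r/1e3*1e3),.006,(.444,.3195,np.radians(25)),greymask,im,K,V); print(r,x,np.degrees(x[2]),c)
    if r==15: draw(im,leaf(15),x,.006,K,V,"w2fit",(230,120,360,240),6); best=x
E
```

```text
[0.4464 0.3071 0.1983] 23.832744320264286 1.45
[[0.452  0.3213 0.006 ]]
[  1   3   0   2  48  27  35  28  36  32  35 102 122]
[136 135 134   3   3   1   3  13  32  22   1   1   3   0   1   3  81 138
 140]
8 [0.4489 0.3274 0.5305] 30.39369290178551 28.541160145597075
15 [0.4491 0.3271 0.5312] 30.433614032102373 3.308197698979734
22 [0.4493 0.3267 0.5281] 30.25916370077876 36.27990850852963
```

View pics/w2fit.png

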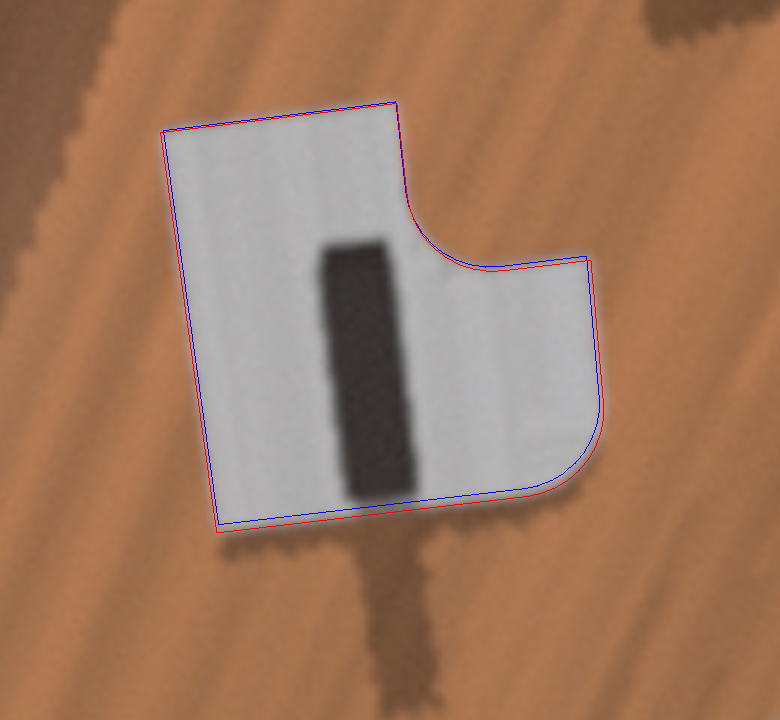

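The fit shows radius 15 (residual 3.3, against 28 for radius 8 and 36 for 22), so the grey leaf at (167,257) in the top picture is leaf_mid. Moving above its tab.

Run:
```python
from h import *
plan([0.4473,0.3203,0.08],30.4,8)
```

```text
from [0.4464 0.3071 0.1983] yaw 23.83 turn/row -0.82
[0.0148,0.0008,-0.0015,-0.82]
[0.0148,0.0008,-0.0015,-0.82]
[0.0148,0.0008,-0.0014,-0.82]
[0.0148,0.0008,-0.0014,-0.82]
[0.0148,0.0009,-0.0014,-0.82]
[0.0148,0.0009,-0.0014,-0.82]
[0.0148,0.0009,-0.0014,-0.82]
[0.0148,0.0009,-0.0014,-0.82]
```

Emit:
play_rows(moves=[[[0.0148,0.0008,-0.0015,-0.85,1],[0.0148,0.0008,-0.0015,-0.85,1],[0.0148,0.0008,-0.0015,-0.85,1],[0.0148,0.0008,-0.0015,-0.85,1],[0.0148,0.0009,-0.0014,-0.85,1],[0.0148,0.0009,-0.0014,-0.85,1],[0.0148,0.0009,-0.0014,-0.85,1],[0.0148,0.0009,-0.0014,-0.85,1],[0,0,0,0,1],[0,0,0,0,1]]])

```text
time: 2.45
tool_pos: [0.4442, 0.3243, 0.0769]
tool_rot: [2.534, 1.568, 1.51]
contact_force: [-0.5, -0.9, 0.5]
opening: 0.0916
```

Run:
```python
from h import *
o,p,R=tool(); print(p,R,o["time"],o["contact_force"])
im,K,V=snap("wrist","w3")
plan([0.4473,0.3203,0.022],30.4,8)
```

```text
[0.4442 0.3243 0.0769] [[ 0.0002  0.8541  0.5201]
 [ 0.0031  0.5201 -0.8541]
 [-1.      0.0018 -0.0025]] 2.45 [-0.4692 -0.8508  0.4582]
from [0.4441 0.3242 0.077 ] yaw 31.34 turn/row 0.12
[0.0069,0.0001,0.0006,0.12]
[0.0069,0.0001,0.0006,0.12]
[0.0069,0.0001,0.0006,0.12]
[0.0069,0.0001,0.0006,0.12]
[0.0069,0.0001,0.0006,0.12]
[0.0069,0.0001,0.0006,0.12]
[0.0069,0.0001,0.0006,0.12]
[0.0069,0.0001,0.0006,0.12]
```

View pics/w3.png

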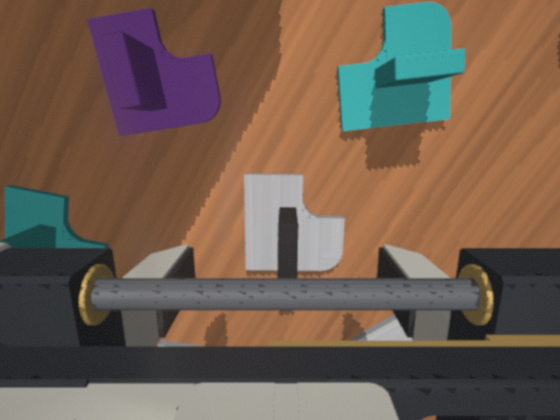

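Emit:
play_rows(moves=[[[0.0066,0.0001,0.0005,0.1,1],[0.0066,0.0001,0.0005,0.1,1],[0.0066,0.0001,0.0005,0.1,1],[0.0066,0.0001,0.0005,0.1,1],[0.0066,0.0001,0.0005,0.1,1],[0.0066,0.0001,0.0005,0.1,1],[0.0066,0.0001,0.0005,0.1,1],[0.0066,0,0.0005,0.1,1],[0,0,0,0,1],[0,0,0,0,1]]])

```text
time: 3.5
tool_pos: [0.4479, 0.3213, 0.021]
tool_rot: [2.121, 1.566, 1.081]
contact_force: [0.0, -0.3, 0.2]
opening: 0.0919
```

Run:
```python
from h import *
o,p,R=tool(); print(p,yaw(R),o["time"],o["contact_force"],R[:,0])
plan([0.4473,0.3203,0.022],30.4,1)
```

```text
[0.4479 0.3213 0.021 ] 30.418095247329926 3.5 [ 0.0002 -0.3049  0.169 ] [ 0.0023  0.0043 -1.    ]
from [0.4479 0.3213 0.021 ] yaw 30.42 turn/row 0.02
[-0.0010,-0.0010,0.0006,0.02]
```

Emit:
play_rows(moves=[[[0,-0.001,0.0005,0,-1],[0,0,0,0,-1],[0,0,0,0,-1],[0,0,0,0,-1],[0,0,0,0,-1],[0,0,0,0,-1],[0,0,0,0,-1],[0,0,0,0,-1],[0,0,0,0,-1],[0,0,0,0,-1]]], grip_force=25)

```text
time: 4.5
tool_pos: [0.4479, 0.3208, 0.0222]
tool_rot: [1.931, 1.564, 0.891]
contact_force: [-0.7, -0.7, 0.4]
opening: 0.0168
```

Run:
```python
from h import *
o,p,R=tool(); print(p,yaw(R),o["time"],o["contact_force"],R[:,0],o["opening"])
im,K,V=snap("wrist","w4")
im,K,V=snap("top","t4")
def oakmask(im):
    h=cv2.cvtColor(im,cv2.COLOR_RGB2HSV); cv2.imwrite("pics/hsv.png",cv2.resize(np.hstack([h[150:225,270:390,i] for i in range(3)]),None,fx=2,fy=2)); return h
h=oakmask(im); print(h[190,275:385:4]); print(h[155:225:3,330])
```

```text
[0.4479 0.3208 0.0222] 30.42740591344728 4.5 [-0.6669 -0.6598  0.3752] [ 0.0044  0.0054 -1.    ] 0.016821804954014797
[[ 14 168 141]
 [ 13 166 141]
 [ 16 126 188]
 [ 16 128 189]
 [ 12 148  93]
 [ 11 148  86]
 [ 14 132 131]
 [ 16 125 183]
 [ 17 125 177]
 [ 17 126 180]
 [ 17 126 182]
 [ 16 126 193]
 [ 16 126 198]
 [ 16 127 195]
 [ 17 130 189]
 [ 16 124 193]
 [ 16 126 193]
 [ 17 127 193]
 [ 16 128 187]
 [ 17 123 178]
 [ 17 123 179]
 [ 17 127 179]
 [ 16 124 183]
 [ 16 126 182]
 [ 16 128 184]
 [ 13 168 149]
 [ 13 167 147]
 [ 14 165 141]]
[[ 14 163 230]
 [ 14 164 229]
 [ 13 165 222]
 [ 14 164 227]
 [ 14 168 227]
 [ 15 142 227]
 [ 17 139 236]
 [ 20 114 247]
 [ 20 113 245]
 [ 18 122 230]
 [ 16 123 191]
 [ 17 124 193]
 [ 17 125 196]
 [ 21 112 246]
 [ 15 139 158]
 [ 13 164 134]
 [ 13 160 143]
 [ 13 164 145]
 [ 13 158 142]
 [ 13 161 149]
 [ 13 168 150]
 [ 13 168 143]
 [ 13 166 152]
 [ 14 169 140]]
```

View pics/w4.png

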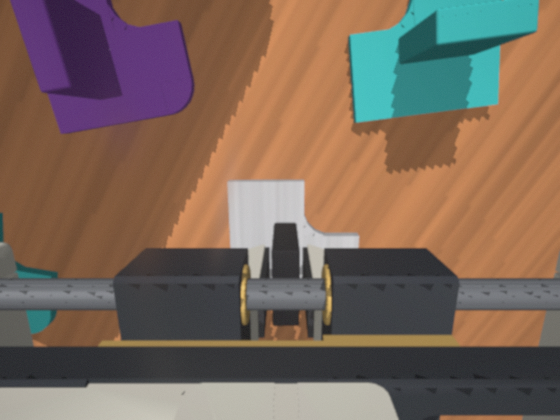

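View pics/hsv.png

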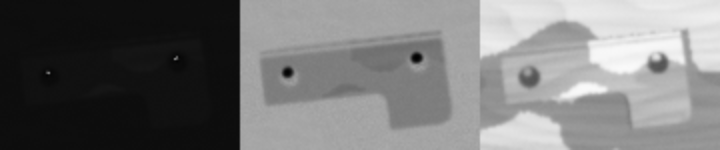

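```bash
cat >> h.py <<'E'
def oakmask(im):
    h=cv2.cvtColor(im,cv2.COLOR_RGB2HSV); m=np.clip((148-h[...,1].astype(float))/10+.5,0,1)
    return m
E
python3 - <<'E'
from h import *
d=np.load("t4.npz"); im,K,V=d["im"],d["K"],d["V"]
print(robot.observe()["opening"])
x,c=fitmask(rail(),.014,(.629,-.10,np.radians(7)),oakmask,im,K,V,pad=6); print(x,np.degrees(x[2]),c)
draw(im,rail(),x,.014,K,V,"t4fit",(270,155,390,225),6)
E
```

```text
0.011853462060833691
[ 0.6096 -0.0953  0.142 ] 8.135806015549228 30.084908036796932
```

View pics/t4fit.png

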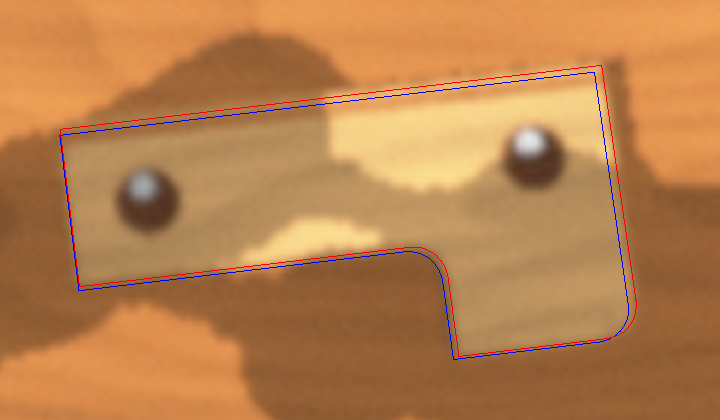

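Emit:
play_rows(moves=[[[0,0,0,0,-1],[-0.004,0,0,0,-1],[-0.01,0,0,0,-1],[-0.015,0,0,0,-1],[-0.015,0,0,0,-1],[-0.015,0,0,0,-1],[-0.015,0,0.003,0,-1],[-0.01,0,0.01,0,-1],[-0.005,0,0.015,0,-1],[0,0,0.02,0,-1]]])

```text
time: 5.6
tool_pos: [0.4713, 0.2777, 0.1176]
tool_rot: [2.031, 1.565, 0.995]
contact_force: [0.2, -0.4, -2.7]
opening: 0.0117
```

Run:
```python
from h import *
o,p,R=tool(); print(p,yaw(R),o["time"],o["contact_force"],R[:,0],o["opening"])
plan([.53,-.28,.115],8.1,20)
```

```text
[0.4713 0.2777 0.1176] 30.639156425401 5.6 [ 0.19   -0.3615 -2.6652] [ 0.003   0.0047 -1.    ] 0.011731478339391253
from [0.4713 0.2777 0.1176] yaw 30.64 turn/row 1.13
[0.0001,-0.0117,0.0255,1.13]
[0.0001,-0.0112,0.0257,1.13]
[0.0001,-0.0107,0.0259,1.13]
[0.0001,-0.0102,0.0261,1.13]
[0.0001,-0.0096,0.0263,1.13]
[0.0001,-0.0091,0.0265,1.13]
[0.0001,-0.0086,0.0267,1.13]
[0.0001,-0.0081,0.0269,1.13]
[0.0001,-0.0075,0.0270,1.13]
[0.0001,-0.0070,0.0271,1.13]
[0.0001,-0.0065,0.0273,1.13]
[0.0001,-0.0059,0.0274,1.13]
[0.0001,-0.0054,0.0275,1.13]
[0.0001,-0.0049,0.0276,1.13]
[0.0001,-0.0043,0.0277,1.13]
[0.0001,-0.0038,0.0278,1.13]
[0.0001,-0.0032,0.0279,1.13]
[0.0001,-0.0027,0.0279,1.13]
[0.0001,-0.0021,0.0280,1.13]
[0.0001,-0.0016,0.0280,1.13]
```

Emit:
play_rows(moves=[[[0,-0.0117,0.0255,1.1,-1],[0,-0.0112,0.0257,1.1,-1],[0,-0.0107,0.0259,1.1,-1],[0,-0.0102,0.0261,1.1,-1],[0,-0.0096,0.0263,1.1,-1],[0,-0.0091,0.0265,1.1,-1],[0,-0.0086,0.0267,1.1,-1],[0,-0.0081,0.0269,1.1,-1],[0,-0.0075,0.027,1.1,-1],[0,-0.007,0.0271,1.1,-1]]])

```text
time: 6.6
tool_pos: [0.5014, -0.0223, 0.1157]
tool_rot: [2.634, 1.568, 1.394]
contact_force: [0.8, -0.6, -0.9]
opening: 0.0121
```

Run:
```python
from h import *
o,p,R=tool(); print(p,yaw(R),o["time"],o["contact_force"],R[:,0],o["opening"])
plan([.53,-.28,.115],8.1,9)
```

```text
[ 0.5014 -0.0223  0.1157] 18.971890874316795 6.6 [ 0.7547 -0.641  -0.9181] [ 0.0005  0.0029 -1.    ] 0.012067574715763058
from [ 0.5014 -0.0223  0.1157] yaw 18.97 turn/row 1.21
[0.0001,-0.0063,0.0281,1.21]
[0.0001,-0.0057,0.0282,1.21]
[0.0001,-0.0051,0.0284,1.21]
[0.0001,-0.0045,0.0285,1.21]
[0.0001,-0.0039,0.0285,1.21]
[0.0001,-0.0033,0.0286,1.21]
[0.0001,-0.0027,0.0287,1.21]
[0.0001,-0.0021,0.0287,1.21]
[0.0001,-0.0015,0.0288,1.21]
```

Emit:
play_rows(moves=[[[0,-0.006,0.028,1.2,-1],[0,-0.0057,0.028,1.2,-1],[0,-0.005,0.028,1.2,-1],[0,-0.0045,0.028,1.2,-1],[0,-0.004,0.028,1.2,-1],[0,-0.0033,0.028,1.2,-1],[0,-0.0027,0.028,1.2,-1],[0,-0.002,0.022,1.2,-1],[0,-0.001,0.01,1.2,-1],[0,0,0,0,-1]]])

```text
time: 7.6
tool_pos: [0.5177, -0.2757, 0.1125]
tool_rot: [-2.24, 1.564, 2.594]
contact_force: [-0.1, -0.3, -1.7]
opening: 0.0122
```

Run:
```python
from h import *
o,p,R=tool(); print(p,yaw(R),o["time"],o["contact_force"],R[:,0],o["opening"])
im,K,V=snap("wrist","w5")
```

```text
[ 0.5177 -0.2757  0.1125] 6.964062986369432 7.6 [-0.0573 -0.2597 -1.6842] [-0.0056  0.0034 -1.    ] 0.012219548200243471
```

View pics/w5.png

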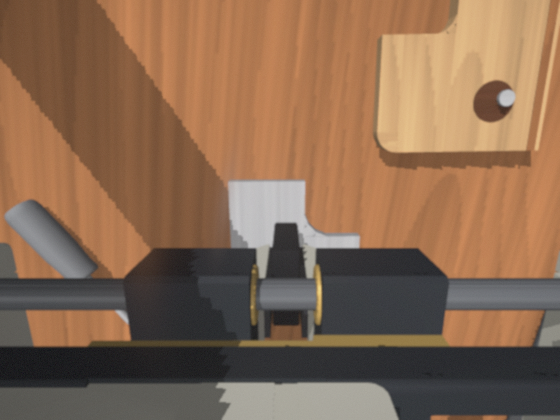

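Run:
```python
from h import *
d=np.load("w5.npz"); im,K,V=d["im"],d["K"],d["V"]
o,p,R=tool()
h=cv2.cvtColor(im,cv2.COLOR_RGB2HSV); print(h[80,360:560:6,1]); print(h[100:170:4,430,1])
cs=(R[:,1],-R[:,2],-R[:,0]) # leaf x,y,z axes in world
Lp=lambda a,z:(p-R[:,0]*0+np.outer(a[:,0]+.005,cs[0])+np.outer(a[:,1]+.0048,cs[1])+(-.0222+z)*cs[2])
out=cv2.resize(im[:,:,::-1].copy(),None,fx=4,fy=4,interpolation=cv2.INTER_CUBIC)
for z,c in((0,(255,0,0)),(.006,(0,0,255))):
    q=proj(Lp(leaf(15),z),K,V); cv2.polylines(out,[np.round(((q+.5)*4-.5)*16).astype(np.int32)],True,c,1,shift=4)
cv2.imwrite("pics/w5leaf.png",out[600:1100,800:1520])
th=np.degrees(.142)
x,c=fitmask(rail(),.014,(.6096,-.0953,.142),oakmask,im,K,V,pad=6); print(x,np.degrees(x[2]),c)
draw(im,rail(),x,.014,K,V,"w5fit",(360,0,560,150),4)
```

```text
[137 139 139 103 103 108 107 105 104 104 105 107 108 102 105 105 106 106
 109 105 106 104 109 111 107 106 109 108 107 107 135 115 139 138]
[106 108 108 106 105 108 106 105 107 106 106 108 106 117 135 131 136 138]
[ 0.6096 -0.0989  0.1046] 5.99466326019807 5718.865997284809
```

View pics/w5leaf.png

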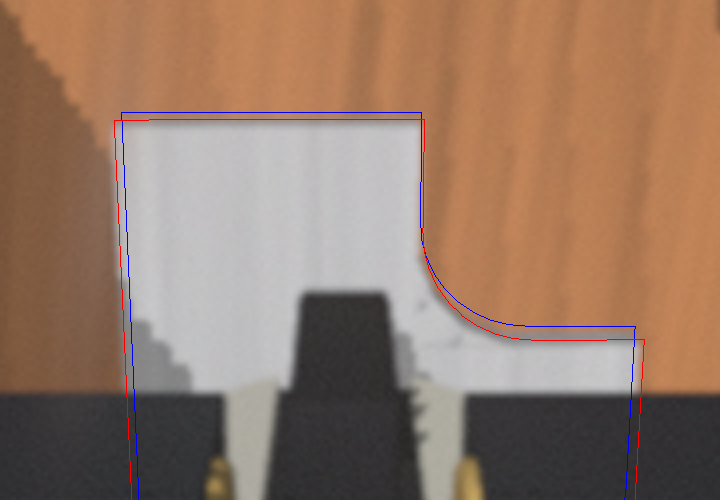

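View pics/w5fit.png

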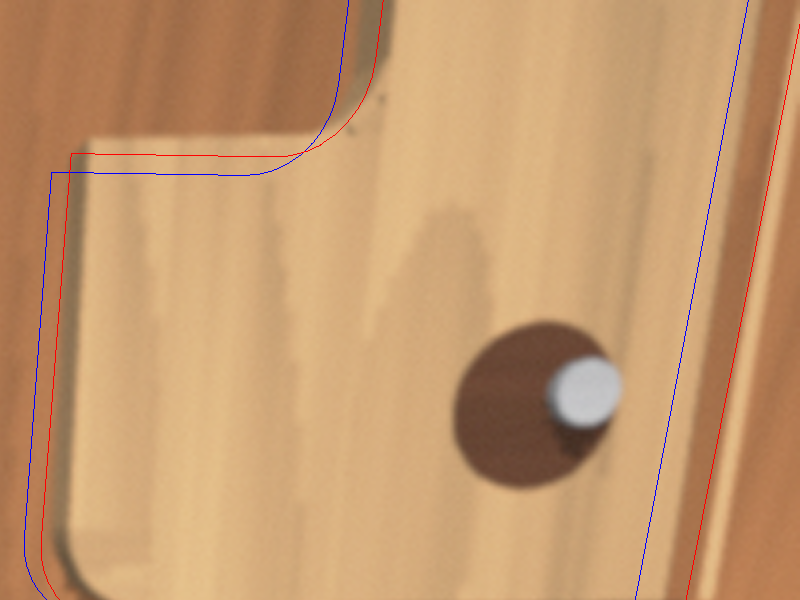

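```bash
cat >> h.py <<'E'
def oakw(im,cmax=500,holes=((495,102,32),),thr=122):
    h=cv2.cvtColor(im,cv2.COLOR_RGB2HSV); m=np.clip((thr-h[...,1].astype(float))/10+.5,0,1)
    m[:,cmax:]=np.nan
    for u,v,r in holes:
        k=np.zeros(m.shape,np.uint8); cv2.circle(k,(u,v),r,1,-1); m[k>0]=np.nan
    m[240:]=np.nan
    return m
E
python3 - <<'E'
from h import *
d=np.load("w5.npz"); im,K,V=d["im"],d["K"],d["V"]
x,c=fitmask(rail(),.014,(.6096,-.0953,.142),oakw,im,K,V,pad=6); print(x,np.degrees(x[2]),c)
draw(im,rail(),x,.014,K,V,"w5fit2",(360,0,560,150),4)
E
```

```text
[ 0.6112 -0.0949  0.135 ] 7.735663490947934 29.074750064964547
```

View pics/w5fit2.png

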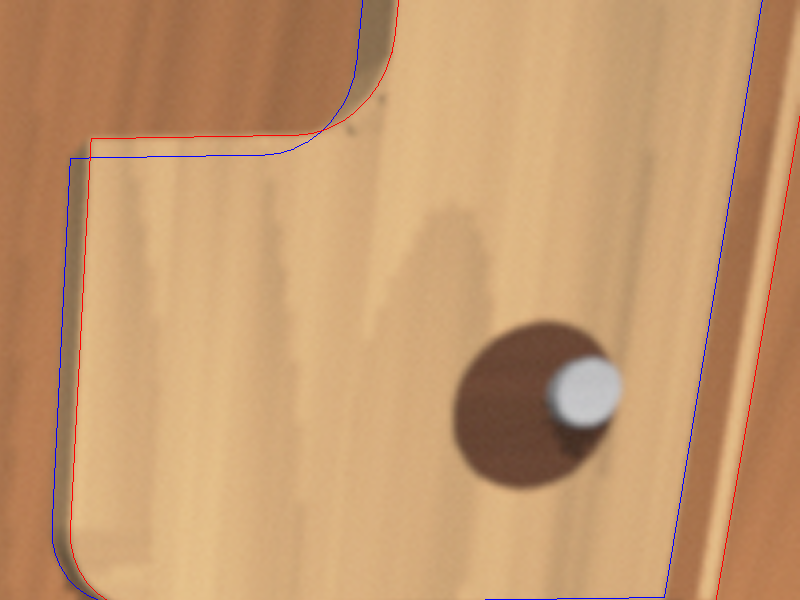

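Run:
```python
from h import *
plan([.5609,-.2429,.05],7.8,8)
```

```text
from [ 0.5176 -0.2749  0.1124] yaw 7.03 turn/row -0.1
[0.0078,0.0059,-0.0033,-0.10]
[0.0078,0.0059,-0.0033,-0.10]
[0.0078,0.0059,-0.0033,-0.10]
[0.0078,0.0059,-0.0033,-0.10]
[0.0078,0.0059,-0.0033,-0.10]
[0.0078,0.0059,-0.0033,-0.10]
[0.0078,0.0059,-0.0032,-0.10]
[0.0078,0.0059,-0.0032,-0.10]
```

Emit:
play_rows(moves=[[[0.0078,0.0058,-0.0033,-0.1,-1],[0.0078,0.0058,-0.0033,-0.1,-1],[0.0078,0.0058,-0.0033,-0.1,-1],[0.0078,0.0058,-0.0033,-0.1,-1],[0.0078,0.0058,-0.0033,-0.1,-1],[0.0078,0.0058,-0.0033,-0.1,-1],[0.0078,0.0058,-0.0033,-0.1,-1],[0.005,0.004,-0.002,-0.1,-1],[0,0,0,0,-1],[0,0,0,0,-1]]])

```text
time: 8.65
tool_pos: [0.5616, -0.2349, 0.0458]
tool_rot: [-2.353, 1.559, 2.505]
contact_force: [0.7, 0.3, -1.2]
opening: 0.0116
```

Run:
```python
from h import *
o,p,R=tool(); print(p,yaw(R),o["time"],o["contact_force"],R[:,0],o["opening"])
plan([.5609,-.2429,.0225],7.8,6)
```

```text
[ 0.5616 -0.2349  0.0458] 8.32453943322919 8.65 [ 0.7332  0.3165 -1.1866] [-0.0094  0.007  -0.9999] 0.01162008692150401
from [ 0.5616 -0.2349  0.0458] yaw 8.32 turn/row 0.09
[0.0039,-0.0003,0.0013,0.09]
[0.0039,-0.0003,0.0013,0.09]
[0.0039,-0.0003,0.0013,0.09]
[0.0039,-0.0003,0.0013,0.09]
[0.0039,-0.0003,0.0013,0.09]
[0.0039,-0.0003,0.0013,0.09]
```

Emit:
play_rows(moves=[[[0,-0.0005,0.003,0.1,-1],[0.002,-0.0005,0.003,0.1,-1],[0.004,-0.0003,0.002,0.1,-1],[0.004,0,0,0.1,-1],[0.004,0,0,0,-1],[0.004,0,0,0,-1],[0.003,0,0,0,-1],[0,0,0,0,-1],[0,0,0,0,-1],[0,0,0,0,-1]]])

```text
time: 9.65
tool_pos: [0.5609, -0.2451, 0.0239]
tool_rot: [-2.335, 1.561, 2.513]
contact_force: [0.1, 0.1, -2.2]
opening: 0.0122
```

Run:
```python
from h import *
o,p,R=tool(); print(p,yaw(R),o["time"],o["contact_force"],R[:,0],o["opening"])
plan([.5609,-.2429,.0225],7.8,1)
im,K,V=snap("wrist","w6")
```

```text
[ 0.5609 -0.2451  0.0239] 7.781764946950304 9.65 [ 0.0798  0.0722 -2.1525] [-0.0082  0.006  -0.9999] 0.012248376127799613
from [ 0.5609 -0.2451  0.0239] yaw 7.78 turn/row -0.02
[0.0014,0.0002,-0.0021,-0.02]
```

View pics/w6.png

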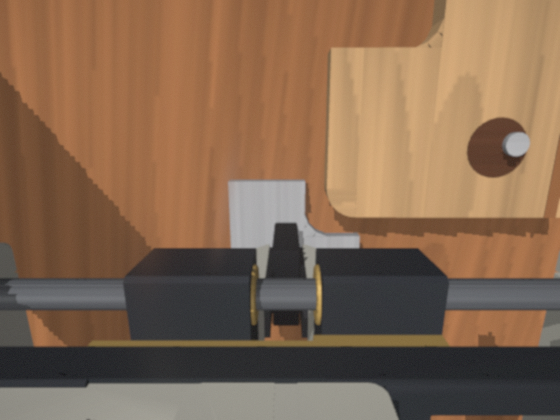

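Emit:
play_rows(moves=[[[0.0008,0,-0.0005,0,-1],[0.0004,0.001,-0.0012,0,-1],[0,0.001,-0.0012,0,-1],[0,0.001,-0.0012,0,-1],[0,0.001,-0.0012,0,-1],[0,0.001,-0.001,0,-1],[0,0.001,-0.001,0,-1],[0,0.001,-0.001,0,-1],[0,0,0,0,-1],[0,0,0,0,-1]]])

```text
time: 10.7
tool_pos: [0.5678, -0.2349, 0.0232]
tool_rot: [-2.358, 1.562, 2.491]
contact_force: [-0.1, 0.6, -1.8]
opening: 0.0118
```

```bash
cat >> h.py <<'E'
def st():
    o,p,R=tool(); f=np.array(o["contact_force"]); print("t",o["time"],"p",p,"yaw",round(yaw(R),2),"F",f,"Fx_tooly %.2f F_-z %.2f"%(f@R[:,1],-f@R[:,2]),"M",np.array(o["torque"]),"ax",R[:,0],"op",round(o["opening"],4))
E
python3 - <<'E'
from h import *
st(); plan([.5694,-.2316,.0225],7.8,1)
im,K,V=snap("wrist","w7")
E
```

```text
t 10.7 p [ 0.5678 -0.2349  0.0232] yaw 7.81 F [-0.0839  0.6292 -1.8138] Fx_tooly 0.01 F_-z 0.62 M [-0.1173  0.0394  0.0029] ax [-0.0071  0.0054 -1.    ] op 0.0118
from [ 0.5678 -0.2349  0.0232] yaw 7.81 turn/row 0.01
[0.0007,0.0020,-0.0031,0.01]
```

View pics/w7.png

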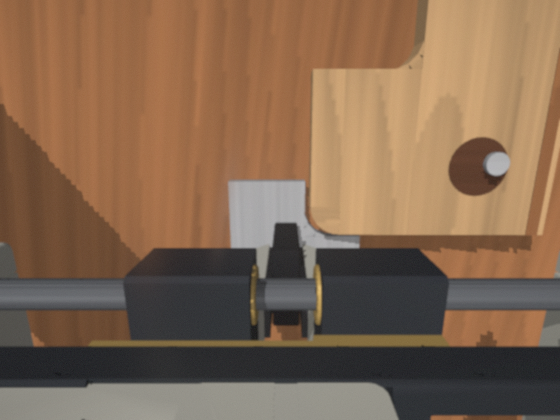

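Emit:
play_rows(moves=[[[0.0006,0,0,0,-1],[0.0006,0.0005,-0.0008,0,-1],[0,0.0008,-0.0008,0,-1],[0,0.0008,-0.0008,0,-1],[0,0.0008,-0.0008,0,-1],[0,0.0008,-0.0008,0,-1],[0,0.0008,-0.0008,0,-1],[0,0.0008,-0.0008,0,-1],[0,0.0008,-0.0008,0,-1],[0,0.0008,-0.0008,0,-1]]])

```text
time: 11.75
tool_pos: [0.5738, -0.2278, 0.0226]
tool_rot: [-2.149, 1.563, 2.699]
contact_force: [-0.8, -2.3, -0.5]
opening: 0.0117
```

Run:
```python
from h import *
st()
```

```text
t 11.75 p [ 0.5738 -0.2278  0.0226] yaw 7.78 F [-0.7953 -2.3106 -0.4513] Fx_tooly -1.10 F_-z -2.18 M [-0.4405  0.2099  0.0574] ax [-0.0071  0.0034 -1.    ] op 0.0117
```

Emit:
play_rows(moves=[[[0,0.0008,-0.0008,0,-1],[0,0.0008,-0.0008,0,-1],[0,0.0008,-0.0008,0,-1],[0,0.0008,-0.0008,0,-1],[0,0.0008,-0.0008,0,-1],[0,0.0008,-0.0008,0,-1],[0,0.0008,-0.0008,0,-1],[0,0.0008,-0.0008,0,-1],[0,0.0008,-0.0008,0,-1],[0,0.0008,-0.0008,0,-1]]])

```text
time: 12.75
tool_pos: [0.5812, -0.218, 0.0226]
tool_rot: [-2.142, 1.563, 2.706]
contact_force: [-1.9, -2.2, 0.3]
opening: 0.0119
```

Run:
```python
from h import *
st(); snap("wrist","w8")
```

```text
t 12.75 p [ 0.5812 -0.218   0.0226] yaw 7.79 F [-1.9084 -2.1926  0.3229] Fx_tooly -2.19 F_-z -1.91 M [-0.4213  0.217  -0.0045] ax [-0.007   0.0033 -1.    ] op 0.0119
```

View pics/w8.png

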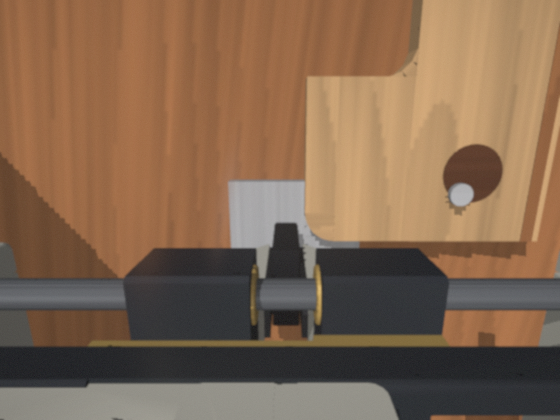

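Emit:
play_rows(moves=[[[0,0.0003,-0.0003,0,-1],[0,0.0003,-0.0003,0,-1],[0,0.0003,-0.0003,0,-1],[0,0.0003,-0.0003,0,-1],[0,0.0003,-0.0003,0,-1],[0,0.0003,-0.0003,0,-1],[0,0.0003,-0.0003,0,-1],[0,0.0003,-0.0003,0,-1],[0,0.0003,-0.0003,0,-1],[0,0.0003,-0.0003,0,-1]]])

```text
time: 13.8
tool_pos: [0.5842, -0.2169, 0.0226]
tool_rot: [-1.62, 1.565, -3.055]
contact_force: [-2.0, -5.7, -1.5]
opening: 0.0119
```

Run:
```python
from h import *
st()
```

```text
t 13.8 p [ 0.5842 -0.2169  0.0226] yaw 7.77 F [-1.966  -5.7372 -1.4506] Fx_tooly -2.71 F_-z -5.42 M [-0.9901  0.3867 -0.0505] ax [-0.0061 -0.0005 -1.    ] op 0.0119
```

Emit:
play_rows(moves=[[[0,0.0003,-0.0001,0,-1],[0,0.0003,-0.0001,0,-1],[0,0.0003,-0.0001,0,-1],[0,0.0003,-0.0001,0,-1],[0,0.0003,-0.0001,0,-1],[0,0.0003,-0.0001,0,-1],[0,0.0003,-0.0001,0,-1],[0,0.0003,-0.0001,0,-1],[0,0.0003,-0.0001,0,-1],[0,0.0003,-0.0001,0,-1]]])

```text
time: 14.8
tool_pos: [0.5845, -0.2169, 0.0228]
tool_rot: [-1.523, 1.559, -2.957]
contact_force: [-2.4, -5.5, -1.1]
opening: 0.0118
```

Run:
```python
from h import *
st()
```

```text
t 14.8 p [ 0.5845 -0.2169  0.0228] yaw 7.83 F [-2.402  -5.5331 -1.0708] Fx_tooly -3.12 F_-z -5.15 M [-0.9679  0.4756  0.0036] ax [-0.0116 -0.0022 -0.9999] op 0.0118
```

Emit:
play_rows(moves=[[[0,0.0005,-0.0001,0,-1],[0,0.0005,-0.0001,0,-1],[0,0.0005,-0.0001,0,-1],[0,0.0005,-0.0001,0,-1],[0,0.0005,-0.0001,0,-1],[0,0.0005,-0.0001,0,-1],[0,0.0005,-0.0001,0,-1],[0,0.0005,-0.0001,0,-1],[0,0.0005,-0.0001,0,-1],[0,0.0005,-0.0001,0,-1]]])

```text
time: 15.8
tool_pos: [0.5849, -0.2169, 0.0232]
tool_rot: [-1.533, 1.549, -2.965]
contact_force: [-3.0, -4.1, 0.3]
opening: 0.012
```

Run:
```python
from h import *
st(); snap("wrist","w9")
```

```text
t 15.8 p [ 0.5849 -0.2169  0.0232] yaw 7.91 F [-3.0109 -4.1239  0.2962] Fx_tooly -3.56 F_-z -3.67 M [-0.999   0.5212  0.0277] ax [-0.0214 -0.0038 -0.9998] op 0.012
```

View pics/w9.png

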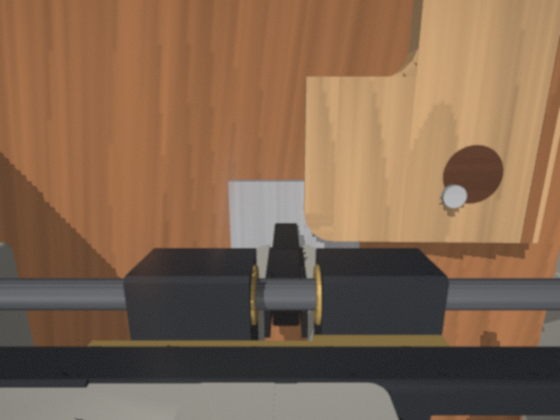

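Run:
```python
from h import *
d=np.load("w9.npz"); im,K,V=d["im"],d["K"],d["V"]
o,p,R=tool()
h=cv2.cvtColor(im,cv2.COLOR_RGB2HSV); print(h[140,280:420:5,1]); print(h[60:100:3,350,1])
def mk(im):
    m=oakw(im,520,((465,180,40),)); m[175:,215:365]=np.nan; m[236:]=np.nan; return m
x,c=fitmask(rail(),.014,(.6262,-.0802,.136),mk,im,K,V,pad=6); print(x,np.degrees(x[2]),c)
draw(im,rail(),x,.014,K,V,"w9fit",(220,40,420,190),4)
out=cv2.resize(im[:,:,::-1].copy(),None,fx=5,fy=5,interpolation=cv2.INTER_CUBIC)
cs=(R[:,1],-R[:,2],-R[:,0])
Lo=p+.005*cs[0]+.0048*cs[1]-.0222*cs[2]; print("leaf o",Lo)
pr=Lo[:2]-x[:2]; c_,s_=np.cos(x[2]),np.sin(x[2]); print("leaf in rail mm",1e3*np.array([pr@[c_,s_],pr@[-s_,c_]]))
for pts,z,c in ((rail(),.014,(0,0,255)),):
    q=proj(place(pts,*x,z),K,V); cv2.polylines(out,[np.round(((q+.5)*5-.5)*16).astype(np.int32)],True,c,1,shift=4)
q=proj(Lo+np.outer(leaf(15)[:,0],cs[0])+np.outer(leaf(15)[:,1],cs[1])+.006*cs[2],K,V); cv2.polylines(out,[np.round(((q+.5)*5-.5)*16).astype(np.int32)],True,(255,0,0),1,shift=4)
cv2.imwrite("pics/w9z.png",out[800:1300,1100:1850])
```

```text
[137 135 137 135 140 112 106 106 106 108 104 110 106 107 105 106 107 105
 107 107 106 107 107 108 107 108 106 108]
[136 139 137 137 138 130 108 107 107 105 106 106 107 105]
[ 0.6253 -0.0806  0.1373] 7.864936318410197 98.95986511900774
leaf o [ 0.5887 -0.2116  0.0008]
leaf in rail mm [ -54.1803 -124.7568]
```

View pics/w9z.png

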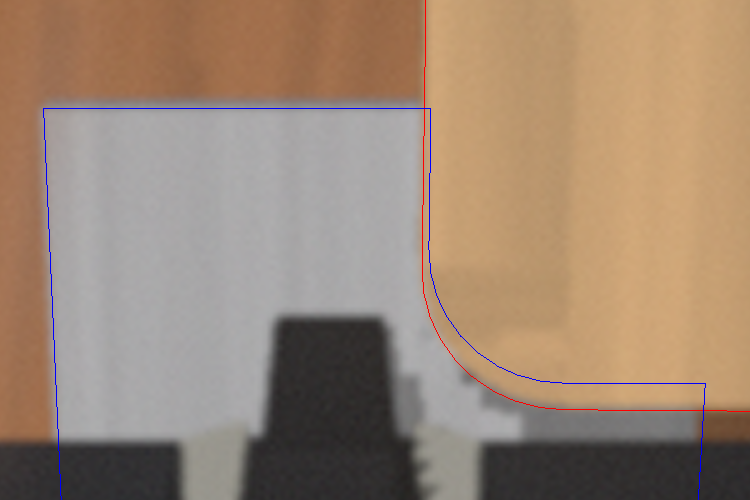

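View pics/w9fit.png

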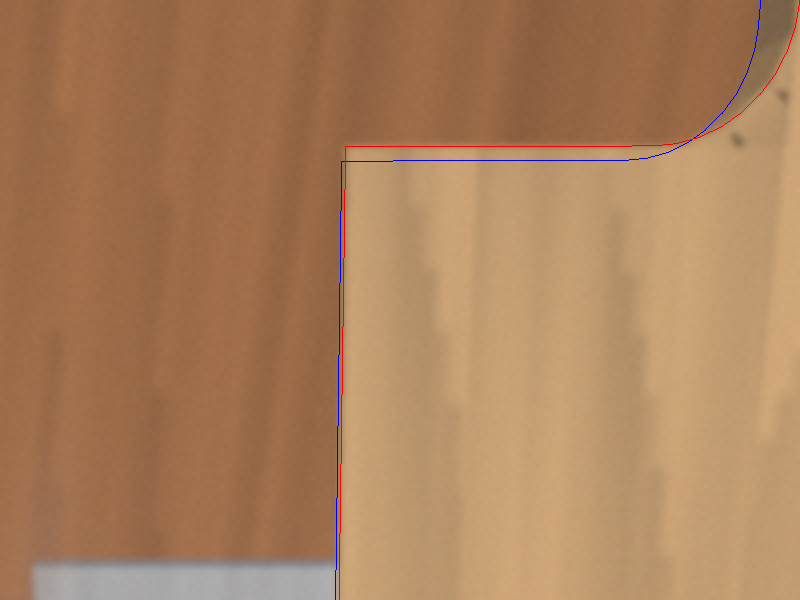

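Emit:
play_rows(moves=[[[0,0.0003,-0.0003,0,-1],[0,0.0002,-0.0003,0,-1],[0,0.0002,-0.0003,0,-1],[0,0.0002,-0.0003,0,-1],[0,0.0002,-0.0003,0,-1],[0,0.0002,-0.0003,0,-1],[0,0.0002,-0.0003,0,-1],[0,0.0002,-0.0003,0,-1],[0,0.0002,-0.0003,0,-1],[0,0.0002,-0.0003,0,-1]]])

```text
time: 16.85
tool_pos: [0.5849, -0.2168, 0.0233]
tool_rot: [-1.375, 1.545, -2.807]
contact_force: [-2.8, -4.9, -0.2]
opening: 0.0117
```

Run:
```python
from h import *
st()
```

```text
t 16.85 p [ 0.5849 -0.2168  0.0233] yaw 7.93 F [-2.8338 -4.8631 -0.1902] Fx_tooly -3.47 F_-z -4.42 M [-1.1046  0.349  -0.025 ] ax [-0.0244 -0.0085 -0.9997] op 0.0117
```

Emit:
play_rows(moves=[[[0,-0.002,0.002,0,-1],[0,-0.004,0.004,0,-1],[0,-0.005,0.005,0,-1],[-0.003,-0.005,0.003,0,-1],[-0.008,-0.004,0,0,-1],[-0.008,-0.002,0,0,-1],[-0.008,0,0,0,-1],[-0.008,0,0,0,-1],[-0.003,0,0,0,-1],[0,0,0,0,-1]]])

```text
time: 17.85
tool_pos: [0.5649, -0.2319, 0.066]
tool_rot: [-1.529, 1.547, -2.961]
contact_force: [0.2, -0.2, -2.1]
opening: 0.012
```

Run:
```python
from h import *
st(); plan([.5701,-.0829+.015,.06],7.86,10); snap("wrist","w10")
```

```text
t 17.85 p [ 0.5649 -0.2319  0.066 ] yaw 7.94 F [ 0.1909 -0.229  -2.0689] Fx_tooly 0.21 F_-z -0.25 M [-0.0587  0.0125  0.0121] ax [-0.0233 -0.0042 -0.9997] op 0.012
from [ 0.5649 -0.2319  0.066 ] yaw 7.94 turn/row 0.01
[0.0006,0.0028,-0.0162,0.01]
[0.0006,0.0028,-0.0162,0.01]
[0.0006,0.0028,-0.0162,0.01]
[0.0006,0.0028,-0.0162,0.01]
[0.0006,0.0028,-0.0162,0.01]
[0.0006,0.0028,-0.0162,0.01]
[0.0006,0.0028,-0.0162,0.01]
[0.0006,0.0028,-0.0162,0.01]
[0.0006,0.0028,-0.0162,0.01]
[0.0006,0.0028,-0.0162,0.01]
```

View pics/w10.png

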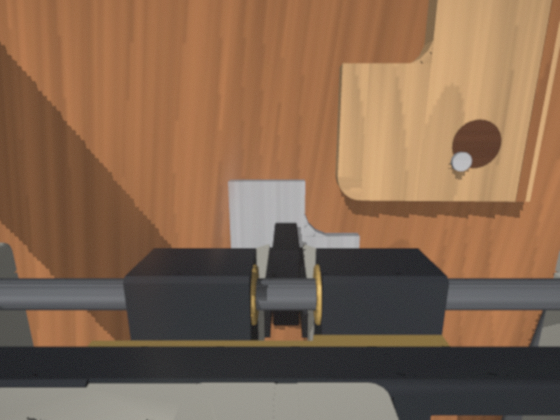

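Emit:
play_rows(moves=[[[0,0.001,-0.008,0,-1],[0,0.002,-0.016,0,-1],[0,0.003,-0.02,0,-1],[0,0.003,-0.02,0,-1],[0,0.003,-0.02,0,-1],[0.002,0.003,-0.02,0,-1],[0.004,0.003,-0.02,0,-1],[0.004,0.003,-0.016,0,-1],[0.002,0.002,-0.008,0,-1],[0,0,0,0,-1]]])

```text
time: 18.9
tool_pos: [0.5628, -0.065, 0.0493]
tool_rot: [-1.727, 1.54, 3.128]
contact_force: [0.1, -0.6, -2.2]
opening: 0.0115
```

Run:
```python
from h import *
st(); plan([.5701,-.0829,.06],7.86,1); snap("wrist","w11"); snap("top","t11")
```

```text
t 18.9 p [ 0.5628 -0.065   0.0493] yaw 8.14 F [ 0.1492 -0.5998 -2.2444] Fx_tooly 0.13 F_-z -0.63 M [-0.0926  0.0168 -0.0389] ax [-0.0312  0.0004 -0.9995] op 0.0115
from [ 0.5628 -0.065   0.0493] yaw 8.14 turn/row 0.28
[-0.0107,0.0047,0.0187,0.28]
```

View pics/w11.png

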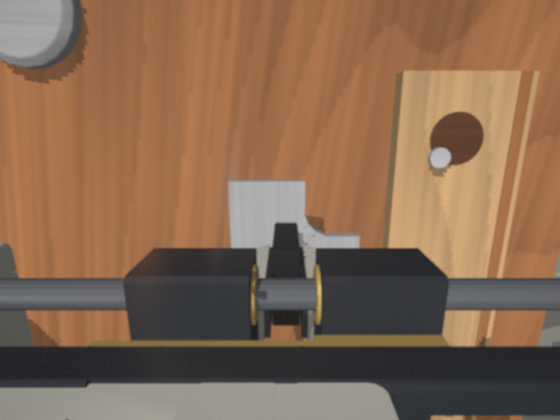

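View pics/t11.png

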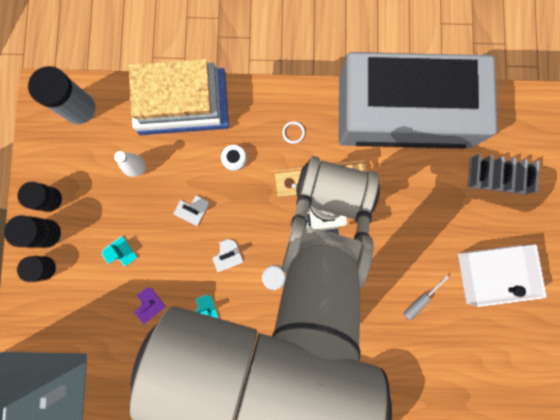

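Emit:
play_rows(moves=[[[0,0.001,0.003,0,-1],[0,0.001,0.004,0.1,-1],[0,0.001,0.004,0.1,-1],[0.003,0,0.003,0.1,-1],[0.006,0,0.001,0,-1],[0.006,0,0,0,-1],[0.005,0,0,0,-1],[0.003,0,0,0,-1],[0.001,0,0,0,-1],[0,0,0,0,-1]]])

```text
time: 20.0
tool_pos: [0.5678, -0.0859, 0.0234]
tool_rot: [-1.675, 1.541, -3.115]
contact_force: [-0.3, -0.1, 0.8]
opening: 0.0119
```

Run:
```python
from h import *
st(); plan([.5701,-.0829,.0225],7.86,1); snap("wrist","w12")
```

```text
t 20.0 p [ 0.5678 -0.0859  0.0234] yaw 7.49 F [-0.3198 -0.1459  0.7746] Fx_tooly -0.36 F_-z -0.10 M [-0.3035  0.0845  0.0076] ax [-0.0301 -0.0008 -0.9995] op 0.0119
from [ 0.5678 -0.0859  0.0234] yaw 7.49 turn/row -0.37
[0.0009,0.0026,-0.0027,-0.37]
```

View pics/w12.png

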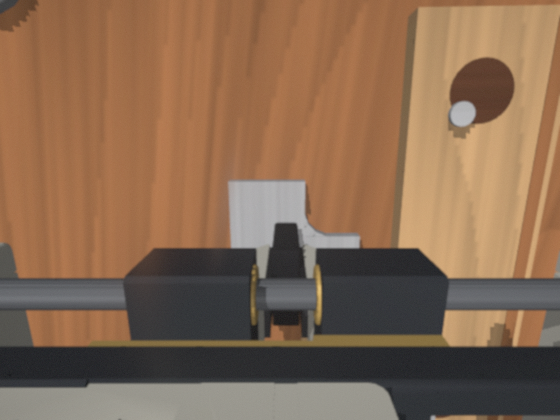

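Emit:
play_rows(moves=[[[0.0004,0,0,-0.05,-1],[0.0005,0,0,-0.05,-1],[0.0005,0,0,-0.05,-1],[0.0005,0,0,-0.05,-1],[0.0005,0,0,-0.05,-1],[0.0005,0,0,-0.05,-1],[0.0005,0,0,-0.05,-1],[0.0005,0,0,0,-1],[0.0005,0,0,0,-1],[0.0005,0,0,0,-1]]])

```text
time: 21.05
tool_pos: [0.5681, -0.0861, 0.0232]
tool_rot: [-1.625, 1.544, -3.058]
contact_force: [-3.0, 0.1, 6.2]
opening: 0.0123
```

Run:
```python
from h import *
st()
```

```text
t 21.05 p [ 0.5681 -0.0861  0.0232] yaw 7.9 F [-2.989   0.1153  6.1809] Fx_tooly -3.11 F_-z 0.53 M [-0.0802  0.4471 -0.0058] ax [-0.027  -0.0023 -0.9996] op 0.0123
```

Emit:
play_rows(moves=[[[0.0008,-0.0003,0,0,-1],[0.001,-0.0003,0,0,-1],[0.001,-0.0003,0,0,-1],[0.001,-0.0003,0,0,-1],[0.001,-0.0003,0,0,-1],[0.001,-0.0003,0,0,-1],[0.001,-0.0003,0,0,-1],[0.001,-0.0003,0,0,-1],[0.001,-0.0003,0,0,-1],[0.001,-0.0003,0,0,-1]]])

```text
time: 22.05
tool_pos: [0.5677, -0.0862, 0.0227]
tool_rot: [-1.49, 1.554, -2.922]
contact_force: [-4.6, -0.2, 8.6]
opening: 0.012
```

Run:
```python
from h import *
st()
```

```text
t 22.05 p [ 0.5677 -0.0862  0.0227] yaw 7.93 F [-4.5905 -0.192   8.6228] Fx_tooly -4.72 F_-z 0.43 M [0.1139 0.3997 0.0739] ax [-0.0164 -0.0037 -0.9999] op 0.012
```

Emit:
play_rows(moves=[[[0.001,-0.0005,0,0,-1],[0.001,-0.0005,0,0,-1],[0.001,-0.0005,0,0,-1],[0.001,-0.0005,0,0,-1],[0.001,-0.0005,0,0,-1],[0.001,-0.0005,0,0,-1],[0.001,-0.0005,0,0,-1],[0.001,-0.0005,0,0,-1],[0.001,-0.0005,0,0,-1],[0.001,-0.0005,0,0,-1]]])

```text
time: 23.05
tool_pos: [0.5675, -0.0863, 0.0223]
tool_rot: [-0.398, 1.566, -1.83]
contact_force: [-2.4, 0.6, 8.6]
opening: 0.012
```

Run:
```python
from h import *
st()
```

```text
t 23.05 p [ 0.5675 -0.0863  0.0223] yaw 7.95 F [-2.3558  0.567   8.6475] Fx_tooly -2.27 F_-z 0.85 M [0.2406 0.5408 0.0485] ax [-0.0013 -0.0048 -1.    ] op 0.012
```

Emit:
play_rows(moves=[[[-0.0005,0,0,0,-1],[-0.0002,0.001,0.0006,0,-1],[0,0.0018,0.0011,0,-1],[0,0.0018,0.0011,0,-1],[0,0.0018,0.0011,0,-1],[0,0.0018,0.0011,0,-1],[0,0.0018,0.0011,0,-1],[0,0.0018,0.0011,0,-1],[0,0.0018,0.0011,0,-1],[0,0.0008,0.0004,0,-1]]])

```text
time: 24.05
tool_pos: [0.584, -0.0928, 0.0224]
tool_rot: [-0.702, 1.566, -2.134]
contact_force: [-1.7, 0.6, 2.2]
opening: 0.0115
```

Run:
```python
from h import *
st(); plan([.5878,-.0958,.0225],7.9,1)
```

```text
t 24.05 p [ 0.584  -0.0928  0.0224] yaw 7.96 F [-1.6799  0.5644  2.2084] Fx_tooly -1.59 F_-z 0.78 M [0.1238 0.3776 0.057 ] ax [-0.0024 -0.0037 -1.    ] op 0.0115
from [ 0.584  -0.0928  0.0224] yaw 7.96 turn/row 0.06
[-0.0001,0.0033,0.0035,0.06]
```

Emit:
play_rows(moves=[[[-0.0002,0.0005,0.0005,0,-1],[-0.0001,0.0005,0.0006,0,-1],[0,0.0005,0.0006,0,-1],[0,0.0005,0.0006,0,-1],[0,0.0005,0.0006,0,-1],[0,0.0004,0.0006,0,-1],[0,0.0003,0.0006,0,-1],[0,0.0003,0.0006,0,-1],[0,0.0002,0.0006,0,-1],[0,0.0002,0.0006,0,-1]]])

```text
time: 25.05
tool_pos: [0.5878, -0.0974, 0.0224]
tool_rot: [-1.359, 1.565, -2.791]
contact_force: [-3.2, 1.6, 1.6]
opening: 0.0121
```

Run:
```python
from h import *
st(); plan([.5878,-.0958,.0225],7.9,1)
im,K,V=snap("wrist","w13")
```

```text
t 25.05 p [ 0.5878 -0.0974  0.0224] yaw 7.96 F [-3.1513  1.5603  1.6365] Fx_tooly -2.91 F_-z 1.98 M [ 0.3322  0.5203 -0.0088] ax [-0.0053 -0.0019 -1.    ] op 0.0121
from [ 0.5878 -0.0974  0.0224] yaw 7.96 turn/row 0.06
[-0.0001,0.0002,-0.0016,0.06]
```

View pics/w13.png

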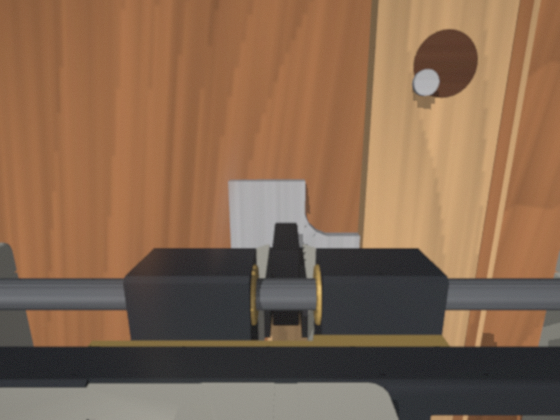

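Emit:
play_rows(moves=[[[0,0.0001,0.0008,0,-1],[0,0.0001,0.0008,0,-1],[0,0.0001,0.0008,0,-1],[0,0.0001,0.0008,0,-1],[0,0.0001,0.0008,0,-1],[0,0.0001,0.0008,0,-1],[0,0.0001,0.0008,0,-1],[0,0.0001,0.0008,0,-1],[0,0.0001,0.0008,0,-1],[0,0.0001,0.0008,0,-1]]])

```text
time: 26.1
tool_pos: [0.589, -0.1054, 0.0225]
tool_rot: [-1.573, 1.563, -3.005]
contact_force: [-4.5, 2.8, 3.9]
opening: 0.0117
```

Run:
```python
from h import *
st(); plan([.5878,-.0958,.0225],7.9,1)
```

```text
t 26.1 p [ 0.589  -0.1054  0.0225] yaw 7.97 F [-4.4608  2.8278  3.9279] Fx_tooly -4.06 F_-z 3.42 M [0.501  0.6481 0.0192] ax [-0.0077 -0.0011 -1.    ] op 0.0117
from [ 0.589  -0.1054  0.0225] yaw 7.97 turn/row 0.07
[-0.0000,0.0001,-0.0097,0.07]
```

Emit:
play_rows(moves=[[[-0.0002,-0.0001,0.0008,0,-1],[-0.0001,0,0.0008,0,-1],[0,0,0.0008,0,-1],[0,0,0.0008,0,-1],[0,0,0.0006,0,-1],[0,0,0.0006,0,-1],[0,0,0.0005,0,-1],[0,0,0.0005,0,-1],[0,0,0.0004,0,-1],[0,0,0.0004,0,-1]]])

```text
time: 27.1
tool_pos: [0.5899, -0.1121, 0.0225]
tool_rot: [-1.581, 1.563, -3.012]
contact_force: [-3.7, 2.4, 2.8]
opening: 0.012
```

Run:
```python
from h import *
st(); plan([.5878,-.0958,.0225],7.9,1); snap("wrist","w14")
```

```text
t 27.1 p [ 0.5899 -0.1121  0.0225] yaw 7.97 F [-3.7047  2.3803  2.8023] Fx_tooly -3.36 F_-z 2.87 M [0.4576 0.5504 0.048 ] ax [-0.0077 -0.001  -1.    ] op 0.012
from [ 0.5899 -0.1121  0.0225] yaw 7.97 turn/row 0.07
[-0.0000,0.0001,-0.0165,0.07]
```

View pics/w14.png

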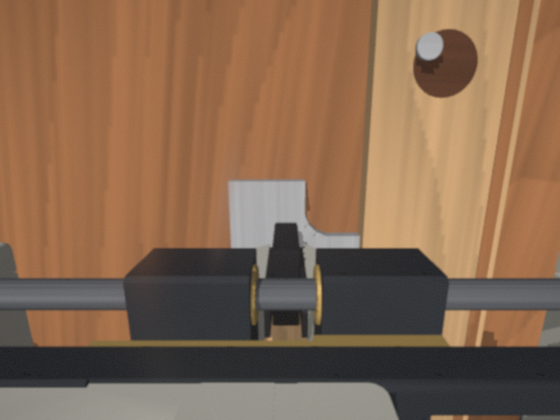

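Emit:
play_rows(moves=[[[0,0,0.0003,0,-1],[0,0,0.0003,0,-1],[0,0,0.0003,0,-1],[0,0,0.0003,0,-1],[0,0,0.0003,0,-1],[0,0,0.0003,0,-1],[0,0,0.0003,0,-1],[0,0,0.0003,0,-1],[0,0,0.0003,0,-1],[0,0,0.0003,0,-1]]])

```text
time: 28.15
tool_pos: [0.5904, -0.1152, 0.0225]
tool_rot: [-1.599, 1.563, -3.03]
contact_force: [-3.7, 2.6, 2.9]
opening: 0.0118
```

Run:
```python
from h import *
st(); plan([.5878,-.0958,.0225],7.9,1)
```

```text
t 28.15 p [ 0.5904 -0.1152  0.0225] yaw 7.98 F [-3.736   2.6032  2.9016] Fx_tooly -3.36 F_-z 3.10 M [0.4265 0.537  0.0321] ax [-0.0077 -0.0009 -1.    ] op 0.0118
from [ 0.5904 -0.1152  0.0225] yaw 7.98 turn/row 0.08
[-0.0000,0.0001,-0.0196,0.08]
```

Emit:
play_rows(moves=[[[-0.0001,0,0.0003,0,-1],[0,0,0.0003,0,-1],[0,0,0.0003,0,-1],[0,0,0.0003,0,-1],[0,0,0.0003,0,-1],[0,0,0.0003,0,-1],[0,0,0.0003,0,-1],[0,0,0.0003,0,-1],[0,0,0.0003,0,-1],[0,0,0.0003,0,-1]]])

```text
time: 29.15
tool_pos: [0.5905, -0.1156, 0.0226]
tool_rot: [-2.028, 1.561, 2.824]
contact_force: [-3.6, 4.8, 2.0]
opening: 0.0115
```

Run:
```python
from h import *
st(); plan([.5878,-.0958,.0225],7.9,1)
```

```text
t 29.15 p [ 0.5905 -0.1156  0.0226] yaw 8.0 F [-3.6191  4.833   2.0094] Fx_tooly -2.93 F_-z 5.30 M [ 0.6505  0.5543 -0.0015] ax [-0.009  0.003 -1.   ] op 0.0115
from [ 0.5905 -0.1156  0.0226] yaw 8.0 turn/row 0.1
[0.0001,0.0001,-0.0200,0.10]
```

Emit:
play_rows(moves=[[[-0.0001,0.0001,0.0004,0,-1],[-0.0001,0.0001,0.0004,0,-1],[0,0.0001,0.0004,0,-1],[0,0.0001,0.0004,0,-1],[0,0.0001,0.0004,0,-1],[0,0.0001,0.0004,0,-1],[0,0.0001,0.0004,0,-1],[0,0.0001,0.0004,0,-1],[0,0.0001,0.0004,0,-1],[0,0.0001,0.0004,0,-1]]])

```text
time: 30.15
tool_pos: [0.5905, -0.1158, 0.0228]
tool_rot: [-2.277, 1.555, 2.575]
contact_force: [-3.5, 3.6, 3.0]
opening: 0.0116
```

Run:
```python
from h import *
st(); snap("wrist","w15")
d=np.load("w15.npz"); im,K,V=d["im"],d["K"],d["V"]
o,p,R=tool()
def mk(im):
    m=oakw(im,505,((448,64,45),)); m[175:,215:368]=np.nan; m[236:]=np.nan; return m
x0=(.6296,-.1005,.138)
x,c=fitmask(rail(),.014,x0,mk,im,K,V,pad=6); print(x,np.degrees(x[2]),c)
cs=(R[:,1],-R[:,2],-R[:,0])
Lo=p+.005*cs[0]+.0048*cs[1]-.0222*cs[2]; print("leaf o",Lo)
pr=Lo[:2]-x[:2]; c_,s_=np.cos(x[2]),np.sin(x[2]); print("leaf in rail mm",1e3*np.array([pr@[c_,s_],pr@[-s_,c_]]))
draw(im,rail(),x,.014,K,V,"w15fit",(340,0,540,150),4)
```

```text
t 30.15 p [ 0.5905 -0.1158  0.0228] yaw 8.03 F [-3.5004  3.5759  3.0011] Fx_tooly -3.00 F_-z 4.06 M [ 0.6594  0.5565 -0.0058] ax [-0.013   0.0082 -0.9999] op 0.0116
[ 0.6277 -0.1005  0.132 ] 7.56445470535344 1215.9323855814412
leaf o [ 0.5945 -0.1101  0.0006]
leaf in rail mm [-34.1589  -5.173 ]
```

View pics/w15fit.png

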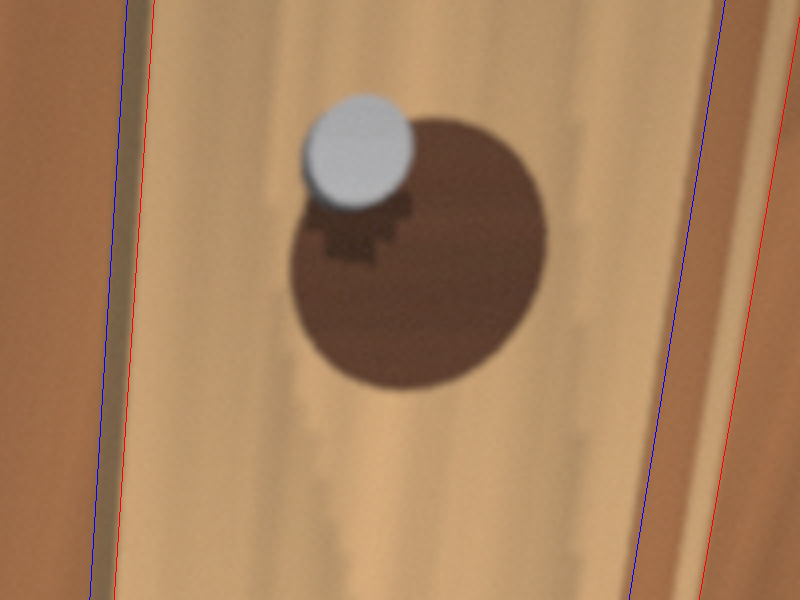

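View pics/w15.png

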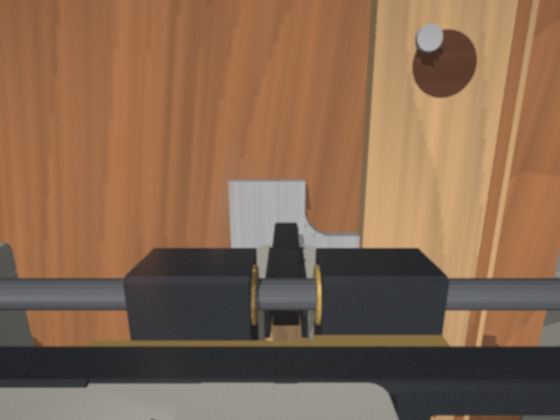

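Emit:
play_rows(moves=[[[-0.0003,0.0002,0.0007,0,-1],[-0.0002,0.0002,0.0007,0,-1],[-0.0001,0.0002,0.0007,0,-1],[0,0.0002,0.0007,0,-1],[0,0.0002,0.0007,0,-1],[0,0.0002,0.0007,0,-1],[0,0.0002,0.0007,0,-1],[0,0.0002,0.0007,0,-1],[0,0.0002,0.0007,0,-1],[0,0.0002,0.0007,0,-1]]])

```text
time: 31.2
tool_pos: [0.5907, -0.116, 0.0232]
tool_rot: [-2.429, 1.544, 2.424]
contact_force: [-4.5, 4.9, 4.4]
opening: 0.0123
```

Run:
```python
from h import *
st()
```

```text
t 31.2 p [ 0.5907 -0.116   0.0232] yaw 8.07 F [-4.4869  4.9199  4.3971] Fx_tooly -3.83 F_-z 5.59 M [0.8416 0.6825 0.0267] ax [-0.0204  0.0178 -0.9996] op 0.0123
```

Emit:
play_rows(moves=[[[0.0008,-0.0002,-0.0003,0,-1],[0.001,-0.0002,-0.0002,0,-1],[0.001,-0.0002,-0.0002,0,-1],[0.001,-0.0002,-0.0002,0,-1],[0.001,-0.0002,-0.0002,0,-1],[0.001,-0.0002,-0.0002,0,-1],[0.001,-0.0002,-0.0002,0,-1],[0.001,-0.0002,-0.0002,0,-1],[0.001,-0.0002,-0.0002,0,-1],[0.001,-0.0002,-0.0002,0,-1]]])

```text
time: 32.2
tool_pos: [0.5905, -0.1157, 0.0227]
tool_rot: [-2.52, 1.553, 2.334]
contact_force: [-4.6, 3.6, 8.6]
opening: 0.0116
```

Run:
```python
from h import *
st()
```

```text
t 32.2 p [ 0.5905 -0.1157  0.0227] yaw 8.1 F [-4.6395  3.6233  8.5504] Fx_tooly -4.17 F_-z 4.36 M [0.3828 0.7794 0.005 ] ax [-0.0122  0.0127 -0.9998] op 0.0116
```

Emit:
play_rows(moves=[[[0.001,-0.0002,-0.0003,0.02,-1],[0.001,-0.0002,-0.0003,0.02,-1],[0.001,-0.0002,-0.0003,0.02,-1],[0.001,-0.0002,-0.0003,0.02,-1],[0.001,-0.0002,-0.0003,0.02,-1],[0.001,-0.0002,-0.0003,0.02,-1],[0.001,-0.0002,-0.0003,0.02,-1],[0.001,-0.0002,-0.0003,0.02,-1],[0.001,-0.0002,-0.0003,0.02,-1],[0.001,-0.0002,-0.0003,0.02,-1]]])

```text
time: 33.2
tool_pos: [0.5903, -0.1156, 0.0223]
tool_rot: [-2.781, 1.564, 2.07]
contact_force: [-6.1, 2.9, 9.1]
opening: 0.0116
```

Run:
```python
from h import *
st()
```

```text
t 33.2 p [ 0.5903 -0.1156  0.0223] yaw 7.95 F [-6.1074  2.8584  9.0641] Fx_tooly -5.68 F_-z 3.73 M [0.3319 0.7947 0.0425] ax [-0.0033  0.0061 -1.    ] op 0.0116
```

Leaf flat again. Now I raise the down-pressure off the table and give one clean press.

Emit:
play_rows(moves=[[[-0.0005,0,0.0003,0,-1],[-0.0004,0.0002,0.0005,0,-1],[-0.0002,0.0002,0.0005,0,-1],[0,0.0002,0.0005,0,-1],[0,0.0002,0.0005,0,-1],[0,0.0002,0.0005,0,-1],[0,0.0002,0.0005,0,-1],[0,0.0002,0.0005,0,-1],[0,0.0002,0.0005,0,-1],[0,0.0002,0.0005,0,-1]]])

```text
time: 34.2
tool_pos: [0.5905, -0.1159, 0.0228]
tool_rot: [-2.603, 1.554, 2.249]
contact_force: [-4.3, 4.8, 2.5]
opening: 0.0117
```

Run:
```python
from h import *
st()
```

```text
t 34.2 p [ 0.5905 -0.1159  0.0228] yaw 8.0 F [-4.3111  4.772   2.4956] Fx_tooly -3.63 F_-z 5.36 M [0.7318 0.6654 0.0959] ax [-0.0104  0.0129 -0.9999] op 0.0117
```

Emit:
play_rows(moves=[[[-0.0002,0.0003,0.0007,0,-1],[-0.0001,0.0003,0.0007,0,-1],[0,0.0003,0.0007,0,-1],[0,0.0003,0.0007,0,-1],[0,0.0003,0.0007,0,-1],[0,0.0003,0.0007,0,-1],[0,0.0003,0.0007,0,-1],[0.0005,0,0.0002,0,-1],[0.0008,0,0,0,-1],[0.0008,0,0,0,-1]]])

```text
time: 35.2
tool_pos: [0.5906, -0.116, 0.023]
tool_rot: [-2.541, 1.544, 2.312]
contact_force: [-6.4, 3.6, 7.7]
opening: 0.012
```

Run:
```python
from h import *
st()
```

```text
t 35.2 p [ 0.5906 -0.116   0.023 ] yaw 8.08 F [-6.3717  3.5692  7.7054] Fx_tooly -5.92 F_-z 4.60 M [ 0.5399  0.8195 -0.0195] ax [-0.0181  0.0198 -0.9996] op 0.012
```

Emit:
play_rows(moves=[[[0.001,-0.0001,-0.0002,0,-1],[0.001,-0.0001,-0.0002,0,-1],[0.001,-0.0001,-0.0002,0,-1],[0.001,-0.0001,-0.0002,0,-1],[0.001,-0.0001,-0.0002,0,-1],[0.001,-0.0001,-0.0002,0,-1],[0.001,-0.0001,-0.0002,0,-1],[0.001,-0.0001,-0.0002,0,-1],[0.001,-0.0001,-0.0002,0,-1],[0.001,-0.0001,-0.0002,0,-1]]])

```text
time: 36.2
tool_pos: [0.5905, -0.1158, 0.0228]
tool_rot: [-2.583, 1.551, 2.271]
contact_force: [-5.6, 2.7, 8.3]
opening: 0.0119
```

Run:
```python
from h import *
st()
```

```text
t 36.2 p [ 0.5905 -0.1158  0.0228] yaw 8.11 F [-5.5644  2.724   8.3471] Fx_tooly -5.21 F_-z 3.62 M [ 0.4348  0.895  -0.0267] ax [-0.0129  0.0153 -0.9998] op 0.0119
```

Emit:
play_rows(moves=[[[0.001,-0.0002,-0.0003,0.03,-1],[0.001,-0.0002,-0.0003,0.03,-1],[0.001,-0.0002,-0.0003,0.03,-1],[0.001,-0.0002,-0.0003,0.03,-1],[0.001,-0.0002,-0.0003,0.02,-1],[0.001,-0.0002,-0.0003,0.02,-1],[0.001,-0.0002,-0.0003,0,-1],[0.001,-0.0002,-0.0003,0,-1],[0.001,-0.0002,-0.0002,0,-1],[0.0005,0,0,0,-1]]])

```text
time: 37.2
tool_pos: [0.5904, -0.1158, 0.0225]
tool_rot: [-2.733, 1.559, 2.119]
contact_force: [-3.0, 3.8, 3.6]
opening: 0.0121
```

Run:
```python
from h import *
st()
```

```text
t 37.2 p [ 0.5904 -0.1158  0.0225] yaw 8.0 F [-3.0431  3.75    3.6472] Fx_tooly -2.51 F_-z 4.18 M [0.5608 0.6886 0.0012] ax [-0.006   0.0099 -0.9999] op 0.0121
```

Emit:
play_rows(moves=[[[-0.0003,0,0,0,-1],[-0.0002,0,0,0,-1],[-0.0001,0,0,0,-1],[0,0,0,0,-1],[0,0,0,0,-1],[0,0,0,0,-1],[0,0,0,0,-1],[0,0,0,0,-1],[0,0,0,0,-1],[0,0,0,0,-1]]], grip_force=8)

```text
time: 38.2
tool_pos: [0.5904, -0.1159, 0.0227]
tool_rot: [-2.694, 1.559, 2.158]
contact_force: [-2.4, 3.5, 0.1]
opening: 0.0123
```

Run:
```python
from h import *
st()
```

```text
t 38.2 p [ 0.5904 -0.1159  0.0227] yaw 8.0 F [-2.4007  3.4849  0.1045] Fx_tooly -1.89 F_-z 3.79 M [0.4739 0.4565 0.0407] ax [-0.0066  0.0099 -0.9999] op 0.0123
```

Emit:
play_rows(moves=[[[0,0,0,0,-0.5],[0,0,0,0,-0.4],[0,0,0,0,-0.4],[0,0,0,0,-0.4],[0,0,0,0,-0.4],[0,0,0,0,-0.4],[-0.005,0,0,0,-0.4],[-0.01,0,0,0,-0.4],[-0.015,0,0,0,-0.4],[-0.02,0,0,0,-0.4]]])

```text
time: 39.2
tool_pos: [0.5921, -0.1185, 0.0743]
tool_rot: [-2.799, 1.563, 2.053]
contact_force: [0.7, 0.0, -0.7]
opening: 0.0277
```

Run:
```python
from h import *
st(); snap("wrist","w16")
```

```text
t 39.2 p [ 0.5921 -0.1185  0.0743] yaw 7.97 F [ 0.6844  0.0341 -0.6949] Fx_tooly 0.68 F_-z -0.07 M [-0.1136  0.0687 -0.0576] ax [-0.0036  0.0069 -1.    ] op 0.0277
```

View pics/w16.png

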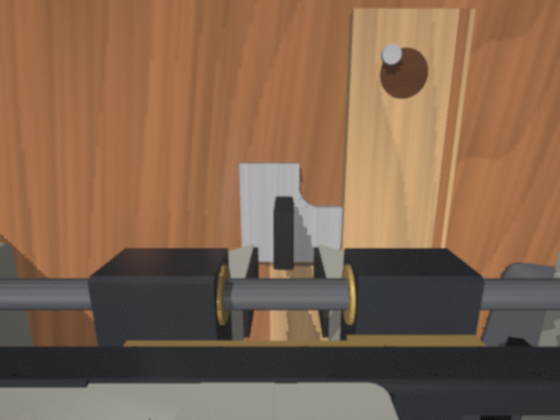

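Emit:
play_rows(moves=[[[-0.02,0,0,0,0],[-0.02,0,0,0,0],[-0.02,0,0,0,0],[-0.02,0,0,0,0],[-0.02,0,0.006,0,0],[-0.015,0,0.006,0,0],[-0.01,0,0.006,0,0],[0,0,0,0,0],[0,0,0,0,0],[0,0,0,0,0]]])

```text
time: 40.25
tool_pos: [0.5965, -0.1379, 0.2128]
tool_rot: [1.741, 1.562, 0.31]
contact_force: [-0.7, -0.1, 0.0]
opening: 0.046
```

Run:
```python
from h import *
st(); im,K,V=snap("wrist","w17")
def mk(im):
    m=oakw(im,560,()); h=cv2.cvtColor(im,cv2.COLOR_RGB2HSV); m[h[...,1]<80]=np.nan; m[236:]=np.nan
    return m
x0=(.629,-.1005,.138)
cv2.imwrite("pics/w17m.png",np.nan_to_num(mk(im),nan=.5)*255)
lx,c=fitmask(leaf(15),.006,(.5945,-.1101,.138),greymask,im,K,V,pad=8); print("leaf",lx,np.degrees(lx[2]),c)
draw(im,leaf(15),lx,.006,K,V,"w17leaf",(200,110,400,250),4)
```

```text
t 40.25 p [ 0.5965 -0.1379  0.2128] yaw 8.01 F [-0.7013 -0.1295  0.0137] Fx_tooly -0.71 F_-z -0.03 M [-0.1069  0.029   0.0182] ax [ 0.0087  0.0028 -1.    ] op 0.046
leaf [ 0.5941 -0.1101  0.1408] 8.06460086566018 3.530551896591656[ WARN:0@1.216] global loadsave.cpp:1063 imwrite_ Unsupported depth image for selected encoder is fallbacked to CV_8U.
```

View pics/w17.png

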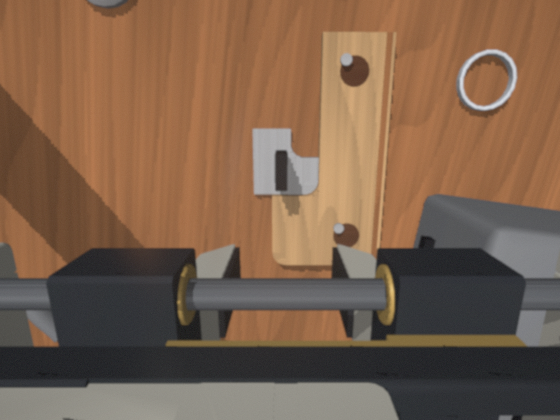

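View pics/w17leaf.png

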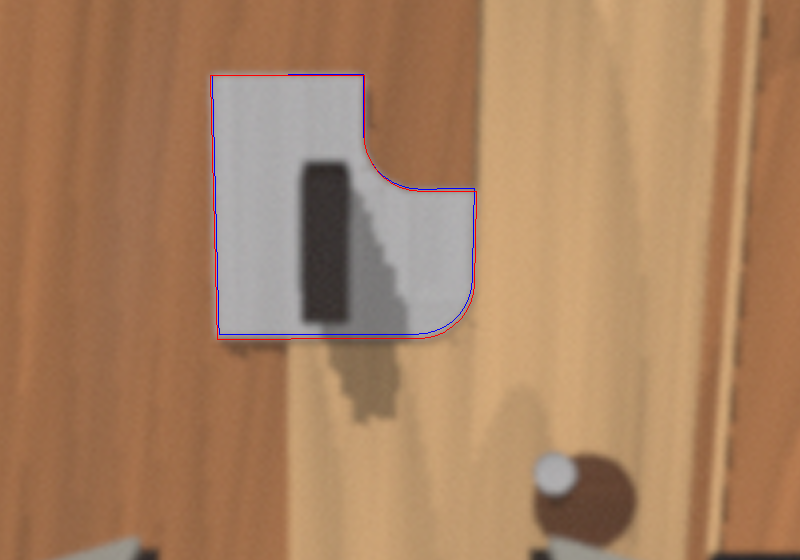

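View pics/w17m.png

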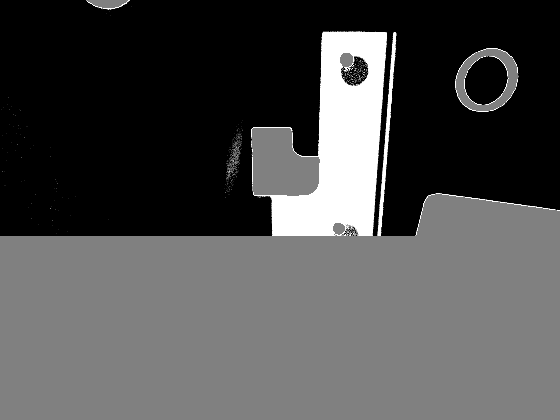

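Run:
```python
from h import *
d=np.load("w17.npz"); im,K,V=d["im"],d["K"],d["V"]
lx=np.array([.5941,-.1101,.1408])
def mk(im):
    m=oakw(im,560,((352,68,22),(345,233,22)))
    h=cv2.cvtColor(im,cv2.COLOR_RGB2HSV); g=cv2.dilate((h[...,1]<80).astype(np.uint8),np.ones((5,5))); m[g>0]=np.nan
    for r in range(420): # groove strip and beyond, right of the top face, not used
        m[r,int(375-(r-40)*.055):]=np.nan
    m[195:230,285:310]=np.nan; m[236:]=np.nan; return m
for x0 in [(.629,-.1005,.138),(.631,-.103,.13)]:
    x,c=fitmask(rail(),.014,x0,mk,im,K,V,pad=6); print(x,np.degrees(x[2]),c)
    pr=lx[:2]-x[:2]; c_,s_=np.cos(x[2]),np.sin(x[2]); print("leaf in rail mm",1e3*np.array([pr@[c_,s_],pr@[-s_,c_]]),"dth",np.degrees(lx[2]-x[2]))
draw(im,rail(),x,.014,K,V,"w17rail",(230,20,410,170),4)
draw(im,rail(),x,.014,K,V,"w17rail2",(230,120,410,260),4)
```

```text
[ 0.6278 -0.1003  0.1337] 7.658271149675468 72.54916251488591
leaf in rail mm [-34.6832  -5.2294] dth 0.4089746057665235
[ 0.6278 -0.1004  0.1337] 7.660042183121901 72.3915266896729
leaf in rail mm [-34.6783  -5.0821] dth 0.4072035723200898
```

View pics/w17rail2.png

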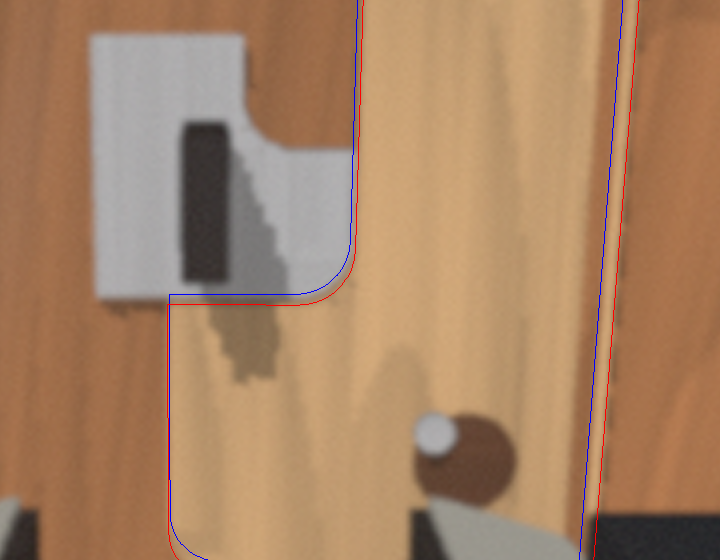

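Run:
```python
from h import *
print(robot.hand_in()); st()
```

```text
the job is handed in; nothing more can be done
None
the job is handed in; nothing more can be done
```

The middle steel leaf fits the rail; I pressed it home on both corners and left it seated in the cove. The job is handed in at about 40 s of the 72 s allowed, and no verdict came back.

**Choosing the leaf:** I took the grey leaf at (167,257) in the top picture. The outline fit gave radius 15 with a residual of 3.3, against 28 for radius 8 and 36 for radius 22.

**Outside corner:** I pushed the notch on until the rail stopped firm along both axes. It was pressed for about 4 s at 5 to 6 N by the wrist force reading. The image fit placed the leaf at (-54.2, -124.8) mm in the rail frame, against the nominal (-55, -125). Its angle was within 0.1° of the rail's.

**Cove:** I pressed the rounded corner in until the rail stopped firm the other way, at about 5 to 7.5 N in total. I flattened the leaf against the table, pressed once more, then released it. The last fit put the leaf at (-34.7, -5.1) mm against (-35, -5), about 0.3 mm off. It was 0.4° from the rail's fitted angle, well inside the 2° limit.

**Weak points:**
- **Tilt:** the tool tilted by up to about 0.03 rad while pushing. I pressed the leaf down on the table to level it before the cove and again before release. During the presses the leaf's tilt may have reached about 0.03 rad, against the limit of 0.05.
- **Force:** part of the measured cove force was friction on the table, so I put the true press on the rail at roughly 4.5 to 6 N.
- **Rail angle:** the separate rail-angle fits differ by about 0.5°, and the last one had a moderate residual.
- **Bystanders:** I planned the moves to keep clear of them, but did not measure their positions again at the end.

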